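# Unstack the electrical kit and pack it in layers into the blue-ended carrier

### The job

Pack the repair kit into the blue-ended carrier in layers. Take the stack apart and set the nut, the reel of solder and the red tape roll upright, each centred on the outline of its own colour and shape on the carrier's floor; then lay the bare divider board level on the carrier's two ledges between the end boards, and last stand the yellow tape measure centred on the board's green felt, lengthwise along the board. Tip nothing over.

Things in the scene. Friction and masses are not known exactly. Their poses are not given: they have to be found in the camera images.
- platform: fixed raised work board of brown wood on four steel legs over the bench, 350 (x) x 680 (y) mm; its flat top is 140 mm above the bench. Everything to be handled, and the carrier, stands on it. Origin: on the bench, under the middle of the board. It does not move.
- nut: rusty brown hexagon nut, 24 mm across the flats, 27 mm across the corners, 13 mm tall, flat side down. At the start it lies on top of the stack, on the reel. Origin: centre of its underside; z up; its flats face along its x axis (and every 60 degrees from there).
- solder_reel: reel of solder wire standing on end, dark flanges 52 mm in diameter at top and bottom, pale winding 42 mm in diameter between them, 40 mm tall, 0.3 kg. At the start it stands on the red tape roll. Origin: centre of its underside, z up.
- insulating_tape: roll of red insulating tape lying flat, outer diameter 68 mm, hole 26 mm, 19 mm tall. At the start it lies under the reel, on the bare half of the divider board. Origin: centre of its underside, z up.
- divider: loose pale wooden board, 238 (x) x 84 (y) x 8 mm, 0.22 kg, flat on the platform at the start. Mid-board stands a dark wooden grip, 40 (x) x 12 (y) mm, its top 43 mm above the board's underside: pinch it across y. Flush green felt, 92 x 76 mm, centred at x = +70 mm; the stack stands at about x = -70 mm. Origin: centre of underside; x along the board to the felt, z up. May lie either way round in the carrier.
- tape_measure: yellow tape measure standing on its edge, case 34 mm thick (x), 82 mm long with its hook (y, hook at +y), 64 mm tall, 0.28 kg. Grip it across x. Origin: centre of its underside; z up. It stands alone on the platform at the start.
- carrier: fixed carrier, 268 (x) x 92 (y) mm, long sides and top open. Base 6 mm thick; blue end boards, 10 mm thick, 66 mm tall, at the x ends, 248 mm clear between them (5 mm play for the divider at each end); inside each a pale ledge 14 mm deep, its top 54 mm above the carrier's underside. Origin: centre of underside; x along its length, z up.
- pad_tape: fixed white pad, 70 (x) x 88 (y) x 3 mm, on the carrier's floor, with a red ring outline of 68 mm: the place of the red tape roll. The three pads stand in a row along the carrier's x, centres 72 mm apart, in any order. Origin: centre of the pad's underside, 6 mm above the carrier's; its top is 3 mm higher; z up.
- pad_reel: fixed white pad like the others, with a black disc outline of 52 mm: the place of the solder reel. Origin: centre of its underside, its top 3 mm higher; z up.
- pad_nut: fixed white pad like the others, with a small dark brown hexagon outline of 24 mm across flats: the place of the nut (any turn about the vertical will do). Origin: centre of its underside, its top 3 mm higher; z up.

How it is judged (in metres and radians):
On the way, in this order (a step that is already met when the one before it is completed fails the run):
1. nut, reel and red tape roll each stand on their own pad in the carrier (horizontal distance between insulating_tape and pad_tape below 0.01 m and z of insulating_tape in the frame of pad_tape between 0 and 0.006 m and angle between each of insulating_tape, solder_reel, nut's own z axis and vertical below 0.12 rad and linear speed of each of insulating_tape, solder_reel, nut below 0.02 m/s and horizontal distance between solder_reel and pad_reel below 0.01 m and z of solder_reel in the frame of pad_reel between 0 and 0.006 m and horizontal distance between nut and pad_nut below 0.01 m and z of nut in the frame of pad_nut between 0 and 0.006 m), for 0.2 s.
2. then the divider board lies on both ledges (horizontal distance between divider and carrier below 0.01 m and z of divider in the frame of carrier between 0.051 and 0.057 m and angle between the x axis of divider and the x axis of carrier, either way round below 0.08 rad and angle between divider's own z axis and vertical below 0.04 rad and linear speed of divider below 0.02 m/s), for 0.2 s.
3. then the tape measure stands on the green felt (x of tape_measure in the frame of divider between 0.058 and 0.082 m and y of tape_measure in the frame of divider between -0.012 and 0.012 m and z of tape_measure in the frame of divider between 0.005 and 0.012 m and angle between the y axis of tape_measure and the x axis of divider, either way round below 0.2 rad and angle between tape_measure's own z axis and vertical below 0.12 rad and linear speed of tape_measure below 0.02 m/s), for 0.2 s.
At the end, for the whole second after the job is handed in: Nut, reel and red roll upright on their pads, within 10 mm of the pad centres; divider level on both ledges, within 10 mm and 0.08 rad of the carrier; tape measure upright on the felt, within 12 mm of its centre each way and 0.2 rad of the board's length; all released and at rest (all of step 1 and all of step 2 and all of step 3); the robot touches nothing.
It fails at once if the nut, reel, tape roll, tape measure or divider board is tipped over (tilted more than 0.8 rad) (angle between any of nut, solder_reel, insulating_tape, tape_measure, divider's own z axis and vertical above 0.8 rad).
It also fails if it takes over 144 s, if anything falls off the work surface, if the arm or the gripper's body presses on something with over 40 N, if the wrist force passes 120 N, or if a joint passes its speed limit or range.

### The arm

A 6-joint arm with a two-finger parallel gripper is mounted at the origin on a cart in front of the work surface, level with it; the furniture and walls round the work are solid. World frame = base frame: x ahead of the robot, y to its left, z up, the work surface at z = 0. Lengths are in mm, angles in rad, forces in N, time in s.
With the tool pointing down it reaches from about 325 to 875 mm from the base axis. Payload 4.4 kg.
Tool frame: the origin (TCP) lies midway between the tips of the shut fingers; the grasp point (between the pads) lies ctrl.grip_depth behind it (ctrl.grip_depth is the distance from the TCP to the grasp point, in mm); z points along the fingers, y is the line along which they close (so a half turn about z gives the same grasp; the last joint's range is limited). The gripper opens to 85 mm and grips with 20 to 120 N. Pads are 22 mm wide; open, the fingers measure 114 mm over their backs; the gripper's body (76 mm by 85 mm) begins 54 mm behind the grasp point. The pads swing forward as they close: fully open they stand 13 mm farther back than shut.
Start: joints at [-1.313, 0.207, 1.542, -0, 1.393, -0.15], TCP at [228.028, -527.855, 231.282] pointing down, gripper open.
Joint ranges: [-2.73, 2.73], [-0.86, 2.22], [0.23, 2.46], [-1.11, 4.25], [0.08, 2.63], [-2.82, 2.82]. Speed limits (rad/s): [2.79, 2.79, 3.14, 3.14, 3.14, 3.14].

### API

Orientations are given as a rotation vector (axis times angle).
In Python, from cell import ctrl gives the robot as it stands. The module is installed in compiled form; this text tells all that it offers.
- The arm moves only by the tool arm_command, never from a script. Its argument "steps" is a list of rows, each an object of numbers: "claw": the gripper's target within -1 to 1 (fully open at 1, half-way at 0, shut at -1); "tx", "ty", "tz": the shift along the tool's x, y, z in m; "ax", "ay", "az": the turn, a rotation vector about the tool's x, y, z in degrees. In form: [{"claw": .., "tx": .., "ty": .., "tz": .., "ax": .., "ay": .., "az": ..}, ...]. A call has 1 to 20 rows; each row is the pose to reach, as a shift and turn from the pose commanded when the call began, along the tool's axes at that moment; what a row does not reach only later rows make up. A row lasts 1/8 s, in which the tool goes at most 62.5 mm and 10.7 degrees, less where a joint would pass 70% of its speed; a pose out of reach is approached as far as the arm can. A call with a gripper value outside its range is refused whole. The fingers move at their own pace and stop on an object; "newtons" is the grip in N (left out, the last holds). Time passes only in rows, so rows that repeat a pose let the fingers close. It gives the time, the measured TCP pose, the force, the opening and the grip force at its end, in the units of the state.
- ctrl.get_obs(): the state, without advancing time (a new reading comes with each control period).
- ctrl.get_image(name): name is "side" or "top"; returns the picture (400x640x3 uint8, blue, green, red); there is no depth.
- ctrl.get_calibration(name): a dict with "fov_y" (degrees; the focal length in pixels is half the picture's height over the tangent of half this angle, whatever the lens; pixels are square), "cx", "cy" (the principal point, pixels), "D" ([k1, k2, p1, p2, k3] as OpenCV has them; the pictures are not rectified), "camera_from_world" (4x4, takes a point from world to camera coordinates). Camera axes: x right, y up, looking along -z (the intrinsics and any distortion apply to the point x, -y, -z); pixel columns grow to the right and rows downward; lengths in mm; the calibration is good to about 2 mm. A picture is of the moment at which its call begins. get_calibration takes no time and is no camera call.
- ctrl.finish_job(): hands the job in; it is judged then, once.
Trained networks look in the newest picture that a camera, given by its name, has taken for a name from the list of things; names that differ only in an ending like _2 or _b are one class to them, and where a whole thing is asked for, a point or a joint stands for the part that bears it (a point fixed in the world has none). Each returns a list of dicts, best first, with "conf" (0 to 1); they miss things now and then, are a little off and sometimes report something else, mostly with a low value. They report only what shows in the picture. A call takes as long as a camera call.
- ctrl.look_for(camera, name): "extent" ([centre column, centre row, width, height] in pixels, round what is visible of it).
The state is a dict: "time_s": time; "qpos": joint angles; "joint_velocities": joint speeds; "tau": joint torques, N m; "position": TCP position; "eef_rot": TCP orientation; "contact_force": force on the tool from outside, world axes, zero at the start; "ft_torque": the same for the moment, N m; "width": finger opening in mm; "finger_force": force on a finger pad.
Only numpy, scipy, OpenCV 4.12 (cv2) and the standard library are available. Lean on these libraries where they do the work, as an engineer would, in place of code of your own. Each camera call takes 0.05 s, during which the arm holds its last target. There are 200 camera calls.

## Working session

There is one attempt and no reset: what is moved stays moved. The work goes in short steps, Python scripts to look and compute and a tool call to move; the robot and the scene stay as the last step left them, time stands still between calls to the robot, and variables do not carry over. Pictures are saved under pics/ and viewed, at most 17 in all, crops included, and the job is handed in when it is done.

Besides the shell and the picture viewer there is one more tool, called after "Emit:" as a command line: name --argument value ..., lists and objects as JSON in quotes. arm_command: Moves the arm, as the interface text tells. Its arguments: {"type":"object","properties":{"steps":{"type":"array","items":{"type":"object","properties":{"claw":{"type":"number"},"tx":{"type":"number"},"ty":{"type":"number"},"tz":{"type":"number"},"ax":{"type":"number"},"ay":{"type":"number"},"az":{"type":"number"}}}},"newtons":{"type":"number"}},"required":["steps"]}

```bash
mkdir -p pics; ls; python3 - <<'E'
from cell import ctrl
import cv2, numpy as np
print(ctrl.get_obs(), ctrl.grip_depth)
for n in ("side","top"):
    im=ctrl.get_image(n); cv2.imwrite(f"pics/{n}0.png",im)
    c=ctrl.get_calibration(n); print(n,c["fov_y"],c["cx"],c["cy"],c["D"]); print(np.round(c["camera_from_world"],3).tolist())
    for o in ["platform","nut","solder_reel","insulating_tape","divider","tape_measure","carrier","pad_tape","pad_reel","pad_nut"]:
        r=ctrl.look_for(n,o)
        print(o,[( [round(v,1) for v in d["extent"]],round(d["conf"],2)) for d in r[:2]])
E
```

```text
pics
{'time_s': 0.0, 'qpos': array([-1.31349709e+00,  2.07427339e-01,  1.54303509e+00, -3.73656005e-05,
        1.39351090e+00, -1.50506547e-01]), 'joint_velocities': array([-0.00103291,  0.00060277,  0.00090667, -0.00116917,  0.00050982,
        0.00047785]), 'tau': array([ 1.35784881e-04, -3.83035827e+01, -2.91597998e+01, -1.82439067e-04,
        1.05661896e-02, -1.77601839e-05]), 'position': array([ 227.81204704, -527.07380256,  230.0831442 ]), 'eef_rot': array([-3.07418235e+00, -6.35679416e-01,  2.57068093e-04]), 'contact_force': array([ 0.10480082, -1.25917501, -0.44442298]), 'ft_torque': array([ 0.01574657, -0.03880589, -0.03069509]), 'finger_force': 0.0, 'width': 85.54717894271064} 18.700000000000003
side 57.59178097308326 321.27900921611723 197.0057863533512 [-0.00824776  0.          0.          0.          0.        ]
[[-0.925, -0.38, 0.007, 538.978], [0.171, -0.399, 0.901, -213.948], [-0.339, 0.835, 0.434, -776.35], [0.0, 0.0, 0.0, 1.0]]
platform [([296.5, 253.8, 246.7, 210.2], 0.98)]
nut [([329.1, 216.5, 12.8, 10.2], 0.55)]
solder_reel [([329.9, 229.2, 26.9, 31.5], 0.72)]

[... 444 characters left out ...]
2.9922885683206 [-0.02726999  0.          0.          0.          0.        ]
[[0.011, -1.0, -0.015, 17.7], [0.985, 0.008, 0.17, -602.3], [-0.17, -0.016, 0.985, -894.876], [0.0, 0.0, 0.0, 1.0]]
platform [([328.9, 219.4, 300.2, 156.6], 0.75)]
nut [([229.3, 224.7, 52.3, 107.2], 0.73)]
solder_reel [([228.6, 250.5, 28.9, 25.6], 0.93)]
insulating_tape [([228.9, 250.8, 30.3, 26.7], 0.75)]
divider []
tape_measure [([325.9, 225.1, 34.5, 20.5], 0.59)]
carrier [([424.0, 205.0, 58.4, 130.7], 0.84), ([217.6, 251.2, 13.3, 12.5], 0.68)]
pad_tape [([421.5, 209.1, 38.3, 38.6], 0.86)]
pad_reel [([419.1, 237.1, 37.9, 33.7], 0.68), ([420.2, 181.8, 40.7, 36.2], 0.6)]
pad_nut [([416.8, 239.4, 38.2, 34.9], 0.76)]
```

```bash
python3 - <<'E'
import cv2
a=cv2.imread("pics/side0.png")[120:290,200:440]; cv2.imwrite("pics/s0c.png",cv2.resize(a,None,fx=3.3,fy=3.3,interpolation=cv2.INTER_CUBIC))
a=cv2.imread("pics/top0.png")[120:310,160:490]; cv2.imwrite("pics/t0c.png",cv2.resize(a,None,fx=2.4,fy=2.4,interpolation=cv2.INTER_CUBIC))
E
```

```text
(no output)
```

View pics/s0c.png

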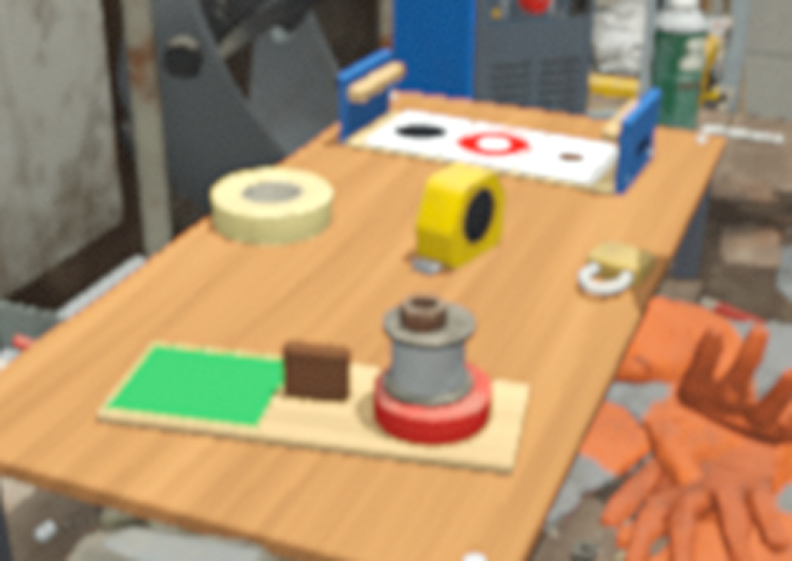

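View pics/t0c.png

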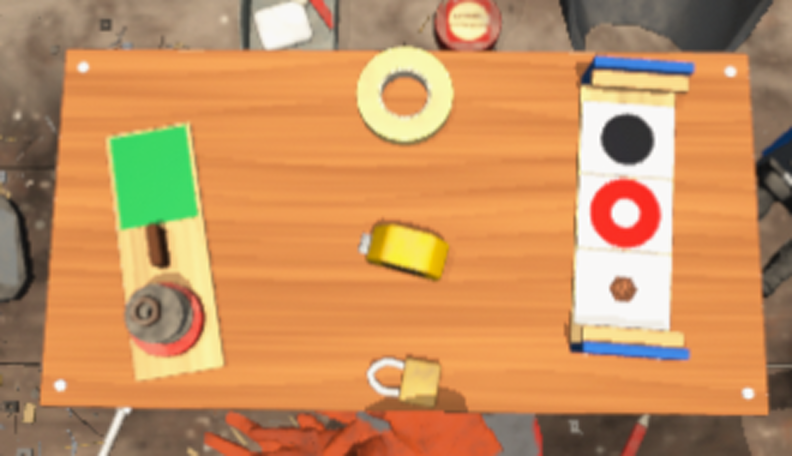

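Side view: stack (nut on reel on red roll) on the divider's near-robot end, felt at the far end. The yellow measure is mid-platform, with the carrier on the right (pads from far to near: reel, tape, nut). A beige roll and a padlock are distractors. Next I measure from rectified plane views.

```bash
cat > h.py <<'E'
from cell import ctrl
import cv2, numpy as np
def cam(n):
    c=ctrl.get_calibration(n); f=200/np.tan(np.radians(c["fov_y"])/2)
    K=np.array([[f,0,c["cx"]],[0,f,c["cy"]],[0,0,1.]]); F=np.diag([1,-1,-1.])
    T=np.array(c["camera_from_world"]); return K,np.array(c["D"]),F@T[:3,:3],F@T[:3,3]
def proj(n,P):
    K,D,R,t=cam(n); return cv2.projectPoints(np.float64(P).reshape(-1,1,3),R,t,K,D)[0].reshape(-1,2)
def ortho(im,n,z,x0=200,x1=800,y0=-350,y1=400,s=2):
    # rows: x from x0 up, cols: y from y0
    X,Y=np.meshgrid(np.arange(x0,x1,1/s),np.arange(y0,y1,1/s),indexing="ij")
    m=proj(n,np.stack([X,Y,0*X+z],-1)).reshape(X.shape+(2,)).astype(np.float32)
    return cv2.remap(im,m[...,0],m[...,1],cv2.INTER_LINEAR)
def blobs(mask,x0=200,y0=-350,s=2,amin=200):
    out=[]
    for c in cv2.findContours(mask.astype(np.uint8),cv2.RETR_EXTERNAL,cv2.CHAIN_APPROX_NONE)[0]:
        a=cv2.contourArea(c)/s/s
        if a<amin: continue
        (cy,cx),(w,h),an=cv2.minAreaRect(c); M=cv2.moments(c)
        out.append(dict(a=round(a),rect=(round(cx/s+x0,1),round(cy/s+y0,1)),size=(round(w/s,1),round(h/s,1)),ang=round(an,1),
          cen=(round(M["m01"]/M["m00"]/s+x0,1),round(M["m10"]/M["m00"]/s+y0,1))))
    return out
def hsv(o): return cv2.cvtColor(o,cv2.COLOR_BGR2HSV)
E
python3 - <<'E'
from h import *
cs={"top":cv2.imread("pics/top0.png"),"side":cv2.imread("pics/side0.png")}
for n,im in cs.items():
    def show(name,z,f,amin=200):
        o=hsv(ortho(im,n,z)); H,S,V=[o[...,i].astype(int) for i in range(3)]
        for b in blobs(f(H,S,V),amin=amin): print(n,name,b)
    show("felt148",148,lambda H,S,V:(H>50)&(H<80)&(S>130)&(V>100),3000)
    show("ring149",149,lambda H,S,V:((H<5)|(H>174))&(S>150),1200)
    show("tape167",167,lambda H,S,V:((H<5)|(H>174))&(S>150),1200)
    show("black149",149,lambda H,S,V:(V<80)&(S<90),1200)
    show("yel204",204,lambda H,S,V:(H>22)&(H<32)&(S>190),800)
    show("yel140",140,lambda H,S,V:(H>22)&(H<32)&(S>190),800)
    show("blue206",206,lambda H,S,V:(H>105)&(H<118)&(S>150),800)
    show("brown149",149,lambda H,S,V:(H<14)&(S>80)&(V<140),150)
    show("brown183",183,lambda H,S,V:(H<14)&(S>80)&(V<140),150)
    show("brown220",220,lambda H,S,V:(H<14)&(S>50)&(V<140),150)
    o=ortho(im,n,149,250,620,-330,330,1); 
    if n=="top": cv2.imwrite("pics/o149.png",o)
E
```

```text
top felt148 {'a': 6202, 'rect': (605.7, 250.6), 'size': (88.9, 72.1), 'ang': 79.4, 'cen': (606.1, 250.8)}
top ring149 {'a': 3200, 'rect': (574.9, -199.6), 'size': (64.0, 63.6), 'ang': 45.0, 'cen': (574.9, -199.4)}
top tape167 {'a': 3062, 'rect': (572.0, -195.2), 'size': (62.6, 62.6), 'ang': 45.0, 'cen': (572.0, -194.9)}
top black149 {'a': 1239, 'rect': (786.2, -140.0), 'size': (88.7, 49.1), 'ang': 39.5, 'cen': (779.1, -148.8)}
top black149 {'a': 4404, 'rect': (768.5, -300.5), 'size': (62.0, 99.0), 'ang': 90.0, 'cen': (769.7, -298.7)}
top black149 {'a': 1634, 'rect': (646.8, -204.0), 'size': (45.5, 46.0), 'ang': 90.0, 'cen': (646.7, -203.9)}
top black149 {'a': 2348, 'rect': (361.5, -160.2), 'size': (80.4, 58.4), 'ang': 7.8, 'cen': (361.4, -154.6)}
top black149 {'a': 7644, 'rect': (222.4, 18.0), 'size': (199.4, 69.3), 'ang': 10.9, 'cen': (226.3, 17.7)}
top brown149 {'a': 234, 'rect': (796.8, 216.5), 'size': (5.5, 76.0), 'ang': 90.0, 'cen': (797.5, 220.4)}
top brown149 {'a': 382, 'rect': (795.8, 356.2), 'size': (7.5, 86.5), 'ang': 90.0, 'cen': (796.5, 364.9)}
top brown149 {'a': 414, 're
[... 10404 characters left out ...]
.0), 'size': (29.6, 58.8), 'ang': 64.7, 'cen': (674.5, 234.7)}
side brown220 {'a': 1077, 'rect': (500.2, 317.2), 'size': (31.2, 44.9), 'ang': 67.3, 'cen': (499.0, 317.3)}
side brown220 {'a': 254, 'rect': (521.5, -112.5), 'size': (7.0, 89.0), 'ang': 0.0, 'cen': (520.5, -112.6)}
side brown220 {'a': 274, 'rect': (468.9, 249.6), 'size': (21.3, 18.1), 'ang': 62.0, 'cen': (469.8, 249.3)}
side brown220 {'a': 240, 'rect': (362.2, 60.0), 'size': (147.0, 5.5), 'ang': 1.6, 'cen': (362.5, 55.5)}
side brown220 {'a': 171, 'rect': (315.0, 50.6), 'size': (18.3, 29.1), 'ang': 80.7, 'cen': (312.8, 52.3)}
side brown220 {'a': 394, 'rect': (307.1, 273.9), 'size': (19.1, 56.5), 'ang': 26.2, 'cen': (308.5, 274.4)}
```

View pics/o149.png

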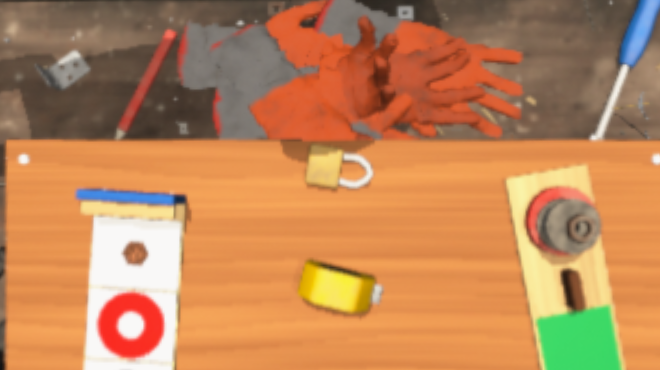

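Height 140 checks out: felt and pad sizes match, and the two views agree to 3 mm. The divider is near (538,237) at yaw 10.6°. The pads are ring (575,-199.5), disc (647,-204) and nut (503,-195), so the carrier yaw is about -3.5°. One more round covers the stack and the tape measure.

```bash
cat >> h.py <<'E'
from scipy.spatial.transform import Rotation as Ro
def ray(n,uv,z):
    K,D,R,t=cam(n); p=cv2.undistortPoints(np.float64(uv).reshape(1,1,2),K,D).ravel()
    d=R.T@np.array([p[0],p[1],1]); c=-R.T@t; return np.round((c+d*(z-c[2])/d[2])[:2],1)
def to(x,y,z,yaw,cmd=None):
    """shift/turn to TCP x,y,z mm with tool y at 'yaw' deg from world +y (mod 180)"""
    o=ctrl.get_obs(); R=Ro.from_rotvec(o["eef_rot"]).as_matrix(); p=np.array(o["position"])
    best=None
    for k in (0,180):
        a=np.radians(yaw+k); yy=np.array([-np.sin(a),np.cos(a),0]); zz=np.array([0,0,-1.])
        T=np.stack([np.cross(yy,zz),yy,zz],1); rv=np.degrees(Ro.from_matrix(R.T@T).as_rotvec())
        q6=o["qpos"][5]+np.radians(rv[2])
        if best is None or np.linalg.norm(rv)<np.linalg.norm(best[0]): best=(rv,q6)
    d=R.T@(np.array([x,y,z])-p)/1000
    print("t",np.round(d,4),"a",np.round(best[0],2),"q6",round(best[1],2),"pos",np.round(p,1),"t",round(o["time_s"],2),"w",round(o["width"],1))
E
python3 - <<'E'
from h import *
T=cv2.imread("pics/top0.png");S=cv2.imread("pics/side0.png")
print("nut",ray("top",(221.2,250.4),220),ray("side",(328.8,211.8),220))
print("net nut side",ray("side",(329.1,216.5),212),"reel side",ray("side",(329.9,229.2),187),"reel top",ray("top",(228.6,250.5),187))
def msk(im,f):
    o=hsv(im);return f(*[o[...,i].astype(int) for i in range(3)]).astype(np.uint8)
red=lambda H,S,V:((H<5)|(H>174))&(S>140)
# model silhouettes vs masks: red tape outer in both cameras
for n,im in (("top",T),("side",S)):
    m=msk(im,red)
    N,l,st,ce=cv2.connectedComponentsWithStats(m)
    for i in range(1,N):
        if st[i,4]>60 : print(n,"red",st[i],np.round(ce[i],1))
    m=msk(im,lambda H,S,V:(H>20)&(H<33)&(S>150)&(V>60))
    N,l,st,ce=cv2.connectedComponentsWithStats(m)
    for i in range(1,N):
        if st[i,4]>60:
            r=cv2.minAreaRect(np.argwhere(l==i)[:,::-1].astype(np.float32)); print(n,"yel",st[i],np.round(ce[i],1),r)
def cyl(c,r,z0,z1):
    a=np.linspace(0,2*np.pi,60); return np.concatenate([np.c_[c[0]+r*np.cos(a),c[1]+r*np.sin(a),0*a+z] for z in(z0,z1)])
for c in ((469,224),(467,227),(465,230)):
  for n in("top","side"):
    for nm,r,z0,z1 in(("tape",34,148,167),("reel",26,167,207),("nut",13,207,220)):
        p=proj(n,cyl(c,r,z0,z1)); print(c,n,nm,np.round([*p.min(0),*p.max(0)],1))
crop=cv2.resize(S[205:265,300:360],None,fx=7,fy=7,interpolation=cv2.INTER_CUBIC)
crop2=cv2.resize(T[225:285,200:260],None,fx=7,fy=7,interpolation=cv2.INTER_CUBIC)[:420]
cv2.imwrite("pics/st.png",np.hstack([crop[:,:400],crop2[:,:400]]))
E
```

```text
nut [472.4 228.1] [475.3 230.2]
net nut side [473.7 232.6] reel side [471.1 234. ] reel top [473.8 221.6]
top red [287 115  11  16  63] [292.5 121.7]
top red [ 64 141  22  24 226] [ 77.5 155.2]
top red [ 89 148  28  26 371] [102.9 161. ]
top red [520 183  17  16 190] [527.5 190.4]
top red [406 195  29  28 510] [420.1 208.5]
top red [493 210  17  16 140] [500.8 217.8]
top red [ 79 242  15  18  98] [ 86.3 250.4]
top red [228 248  17  20 110] [237.4 259.6]
top red [404 297  25  48 256] [415.9 320.1]
top yel [ 19 141  33  25 498] [ 35.4 151. ] ((36.89705276489258, 151.66175842285156), (24.352798461914062, 30.012252807617188), 59.036251068115234)
top yel [313 214  34  22 517] [329.8 223.9] ((329.7499694824219, 223.74998474121094), (31.486379623413086, 17.365747451782227), 15.255118370056152)
side red [417   0   9  18 120] [420.9   8.5]
side red [357 115   9   9  61] [361.4 119. ]
side red [314 240  34  14 232] [329.5 248.2]
side yel [326 173  27  28 521] [337.8 186.4] ((339.0, 186.5), (27.0, 26.0), 90.0)
(469, 224) top tape [214.4 237.6 247.1 268.8]
(469, 224) top reel [212.4 239.9 241.6 265.1]
(469, 224) top nut [216.8 245.8 231.  258.6]
(469, 224) side tape [314.4 226.9 351.  255.2]
(469, 224) side reel [318.7 210.6 347.5 243.9]
(469, 224) side nut [326.  207.6 340.6 220.8]
(467, 227) top tape [213.  238.5 245.7 269.7]
(467, 227) top reel [211.  240.8 240.2 266. ]
(467, 227) top nut [215.3 246.7 229.5 259.6]
(467, 227) side tape [314.8 227.8 351.6 256.4]
(467, 227) side reel [319.1 211.5 348.1 245. ]
(467, 227) side nut [326.4 208.5 341.1 221.8]
(465, 230) top tape [211.6 239.4 244.3 270.6]
(465, 230) top reel [209.5 241.8 238.8 266.9]
(465, 230) top nut [213.8 247.7 228.  260.6]
(465, 230) side tape [315.1 228.8 352.1 257.5]
(465, 230) side reel [319.5 212.4 348.6 246.1]
(465, 230) side nut [326.8 209.4 341.6 222.8]
```

View pics/st.png

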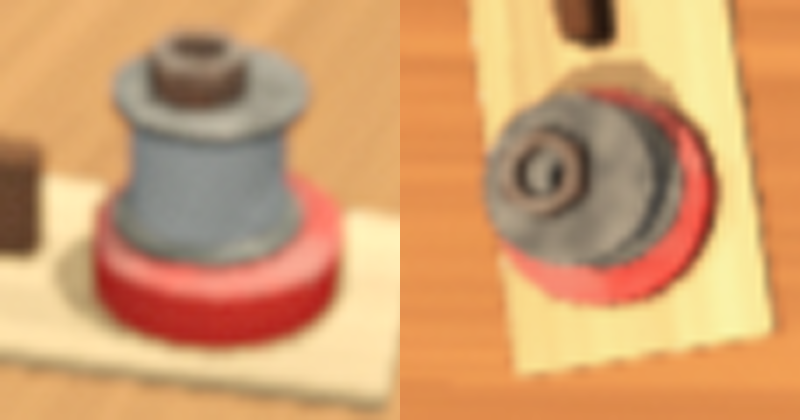

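Left (side) crop: nut spans cols 150-245 and rows 30-107, reel cols 112-310, tape cols 95-342 with its bottom at row 345. Right (top) crop: nut centre (546,170), flange left edge 483, tape right edge 715 and bottom 303. I fit models to these edges.

```bash
python3 - <<'E'
from h import *
from scipy.optimize import least_squares, minimize
def cyl(c,r,z0,z1):
    a=np.linspace(0,2*np.pi,90); return np.concatenate([np.c_[c[0]+r*np.cos(a),c[1]+r*np.sin(a),0*a+z] for z in(z0,z1)])
def bb(n,c,r,z0,z1):
    p=proj(n,cyl(c,r,z0,z1)); return np.r_[p.min(0),p.max(0)]
N=np.nan
obs={"nut":(13,207,220,[321.4,209.3,335,220.3],[215.4,242.9,N,255.7]),
"reel":(26,167,207,[316,N,344.3,N],[211.9,237.9,N,262.9]),
"tape":(34,148,167,[313.6,N,348.9,254.3],[N,N,245,268.3])}
for k,(r,z0,z1,s,t) in obs.items():
    for w in (("side","top"),("side",),("top",)):
        f=lambda c:np.concatenate([(bb(n,c,r,z0,z1)-np.array(o))[~np.isnan(o)] for n,o in(("side",s),("top",t)) if n in w])
        q=least_squares(f,[469,224],diff_step=1e-3); print(k,w,np.round(q.x,1),np.round(q.fun,1))
T=cv2.imread("pics/top0.png");S=cv2.imread("pics/side0.png")
M={}
for n,im in(("top",T),("side",S)):
    o=hsv(im).astype(int); m=((o[...,0]>20)&(o[...,0]<33)&(o[...,1]>150)&(o[...,2]>60)).astype(np.uint8)
    _,l,st,_=cv2.connectedComponentsWithStats(m)
    i=l[224,329] if n=="top" else l[186,332]
    h=cv2.convexHull(np.argwhere(l==i)[:,::-1].astype(np.int32)); g=np.zeros((1600,2560),np.uint8); cv2.fillPoly(g,[h*4+2],1); M[n]=g
def cost(v):
    x,y,a,L,off=v; a=np.radians(a); c,s=np.cos(a),np.sin(a); e=0
    P=[]
    for X in(-17,17):
        for Y,Z in((-L/2,0),(L/2,0),(-L/2,50),(L/2,50),(-L/2+14,64),(L/2-14,64)):
            P.append([x+c*X-s*Y,y+s*X+c*Y,140+Z])
    for n in M:
        p=proj(n,P); g=np.zeros_like(M[n]); cv2.fillConvexPoly(g,cv2.convexHull(np.int32(p*4+2)),1)
        e+=(g^M[n]).sum()/M[n].sum()
    return e
best=min((minimize(cost,[500,-8,a,74,0],method="Nelder-Mead",options=dict(initial_simplex=np.array([500,-8,a,74,0])+np.vstack([np.zeros(5),np.diag([15,15,10,6,1])]))) for a in(-25,-12,0)),key=lambda r:r.fun)
print(np.round(best.x,1),best.fun)
print("ring side",ray("side",(351.2,165.1),149),"top",ray("top",(420.1,208.5),149))
to(472,228,300,10.6)
E
```

```text
nut ('side', 'top') [476.1 228.5] [ 0.  -1.3  1.   0.9 -0.6 -0.6 -0.5]
nut ('side',) [476.8 229.3] [-0.5 -1.2  0.5  1.1]
nut ('top',) [474.9 227.2] [-0.  -0.1  0.1]
reel ('side', 'top') [473.9 225.7] [-0.   0.4 -0.1 -0.3 -0.1]
reel ('side',) [478.3 215.1] [-0. -0.]
reel ('top',) [473.4 225.4] [-0.  -0.1  0.1]
tape ('side', 'top') [471.  226.5] [-0.7  0.7  1.4  1.  -0.4]
tape ('side',) [472.7 222. ] [-0.6  0.6 -0.1]
tape ('top',) [470.  228.7] [-0. -0.]
[ 5.344e+02  5.600e+00 -1.060e+01  6.550e+01 -1.000e-01] 0.33027595617729977
ring side [ 567.5 -190.6] top [ 574.5 -199.5]
t [ 0.5237 -0.5971 -0.0687] a [-0.    0.   12.76] q6 0.07 pos [ 228.  -527.8  231.3] t 1.1 w 85.6
```

Emit:
arm_command --steps '[{"claw": 0.0, "tx": 0, "ty": 0, "tz": -0.07}, {"claw": 0.0, "tx": 0, "ty": 0, "tz": -0.07}, {"claw": 0.0, "tx": 0.528, "ty": -0.597, "tz": -0.069, "az": 12.8}, {"claw": 0.0, "tx": 0.528, "ty": -0.597, "tz": -0.069, "az": 12.8}, {"claw": 0.0, "tx": 0.528, "ty": -0.597, "tz": -0.069, "az": 12.8}, {"claw": 0.0, "tx": 0.528, "ty": -0.597, "tz": -0.069, "az": 12.8}, {"claw": 0.0, "tx": 0.528, "ty": -0.597, "tz": -0.069, "az": 12.8}, {"claw": 0.0, "tx": 0.528, "ty": -0.597, "tz": -0.069, "az": 12.8}, {"claw": 0.0, "tx": 0.528, "ty": -0.597, "tz": -0.069, "az": 12.8}, {"claw": 0.0, "tx": 0.528, "ty": -0.597, "tz": -0.069, "az": 12.8}, {"claw": 0.0, "tx": 0.528, "ty": -0.597, "tz": -0.069, "az": 12.8}, {"claw": 0.0, "tx": 0.528, "ty": -0.597, "tz": -0.069, "az": 12.8}, {"claw": 0.0, "tx": 0.528, "ty": -0.597, "tz": -0.069, "az": 12.8}, {"claw": 0.0, "tx": 0.528, "ty": -0.597, "tz": -0.069, "az": 12.8}, {"claw": 0.0, "tx": 0.528, "ty": -0.597, "tz": -0.069, "az": 12.8}, {"claw": 0.0, "tx": 0.528, "ty": -0.597, "tz": -0.069, "az": 12.8}, {"claw": 0.0, "tx": 0.528, "ty": -0.597, "tz": -0.069, "az": 12.8}, {"claw": 0.0, "tx": 0.528, "ty": -0.597, "tz": -0.069, "az": 12.8}]'

```text
invalid input
```

```bash
python3 - <<'E'
from h import *
to(476,228,209.5,10.6)
for n,y0,x0 in(("side",150,260),("top",190,170)):
    im=ctrl.get_image(n); cv2.imwrite(f"pics/{n}1.png",im)
S=cv2.imread("pics/side1.png");T=cv2.imread("pics/top1.png")
cv2.imwrite("pics/c1.png",np.hstack([cv2.resize(S[155:275,280:380],None,fx=4,fy=4,interpolation=cv2.INTER_CUBIC),cv2.resize(T[200:300,150:250],(400,480),interpolation=cv2.INTER_CUBIC)]))
E
```

```text
t [ 0.5274 -0.5955  0.0218] a [-0.    0.   12.76] q6 0.07 pos [ 228.  -527.8  231.3] t 1.1 w 85.6
```

View pics/c1.png

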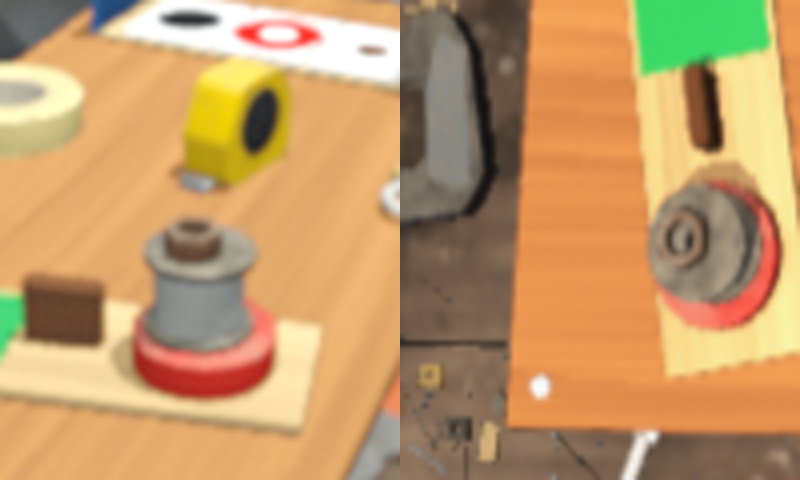

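The arm has not moved: the scene is unchanged and the call was refused as malformed. I retry with all keys in each row.

Emit:
arm_command --steps '[{"claw": 0, "tx": 0, "ty": 0, "tz": -0.07, "ax": 0, "ay": 0, "az": 0}, {"claw": 0, "tx": 0, "ty": 0, "tz": -0.07, "ax": 0, "ay": 0, "az": 0}, {"claw": 0, "tx": 0.528, "ty": -0.597, "tz": -0.069, "ax": 0, "ay": 0, "az": 12.8}, {"claw": 0, "tx": 0.528, "ty": -0.597, "tz": -0.069, "ax": 0, "ay": 0, "az": 12.8}, {"claw": 0, "tx": 0.528, "ty": -0.597, "tz": -0.069, "ax": 0, "ay": 0, "az": 12.8}, {"claw": 0, "tx": 0.528, "ty": -0.597, "tz": -0.069, "ax": 0, "ay": 0, "az": 12.8}, {"claw": 0, "tx": 0.528, "ty": -0.597, "tz": -0.069, "ax": 0, "ay": 0, "az": 12.8}, {"claw": 0, "tx": 0.528, "ty": -0.597, "tz": -0.069, "ax": 0, "ay": 0, "az": 12.8}, {"claw": 0, "tx": 0.528, "ty": -0.597, "tz": -0.069, "ax": 0, "ay": 0, "az": 12.8}, {"claw": 0, "tx": 0.528, "ty": -0.597, "tz": -0.069, "ax": 0, "ay": 0, "az": 12.8}, {"claw": 0, "tx": 0.528, "ty": -0.597, "tz": -0.069, "ax": 0, "ay": 0, "az": 12.8}, {"claw": 0, "tx": 0.528, "ty": -0.597, "tz": -0.069, "ax": 0, "ay": 0, "az": 12.8}, {"claw": 0, "tx": 0.528, "ty": -0.597, "tz": -0.069, "ax": 0, "ay": 0, "az": 12.8}, {"claw": 0, "tx": 0.528, "ty": -0.597, "tz": -0.069, "ax": 0, "ay": 0, "az": 12.8}, {"claw": 0, "tx": 0.528, "ty": -0.597, "tz": -0.069, "ax": 0, "ay": 0, "az": 12.8}, {"claw": 0, "tx": 0.528, "ty": -0.597, "tz": -0.069, "ax": 0, "ay": 0, "az": 12.8}, {"claw": 0, "tx": 0.528, "ty": -0.597, "tz": -0.069, "ax": 0, "ay": 0, "az": 12.8}, {"claw": 0, "tx": 0.528, "ty": -0.597, "tz": -0.069, "ax": 0, "ay": 0, "az": 12.8}]' --newtons 30

```text
time_s: 3.45
position: [475.8, 228.4, 300.3]
eef_rot: [3.128, 0.287, -0.0]
contact_force: [0.4, -0.1, 0.3]
width: 42.7
finger_force: 0.0
```

```bash
python3 - <<'E'
from h import *
to(476,228,209.5,10.6)
S=ctrl.get_image("side");T=ctrl.get_image("top")
cv2.imwrite("pics/c2.png",np.hstack([cv2.resize(S[155:275,280:380],None,fx=4,fy=4,interpolation=cv2.INTER_CUBIC),cv2.resize(T[200:300,150:250],(400,480),interpolation=cv2.INTER_CUBIC)]))
E
```

```text
t [0.0001 0.0004 0.0908] a [ 0.02  0.01 -0.13] q6 1.67 pos [475.8 228.4 300.3] t 3.45 w 42.7
```

View pics/c2.png

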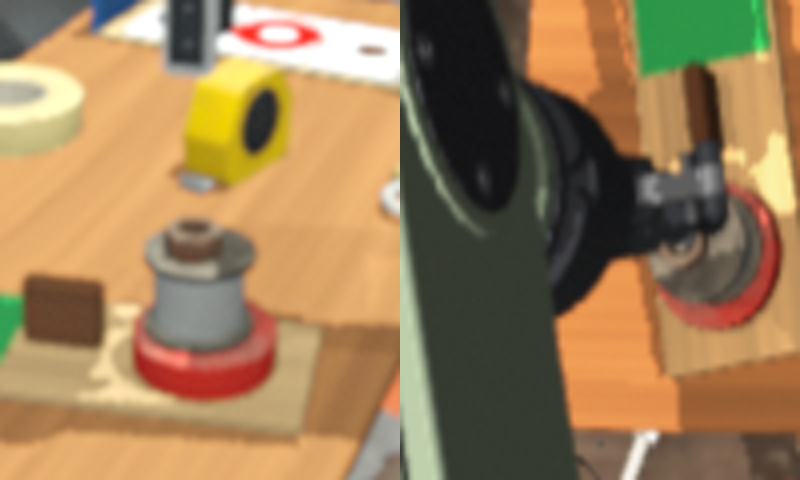

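Emit:
arm_command --steps '[{"claw": 0, "tx": 0, "ty": 0, "tz": 0.05, "ax": 0, "ay": 0, "az": 0}, {"claw": 0, "tx": 0, "ty": 0, "tz": 0.075, "ax": 0, "ay": 0, "az": 0}, {"claw": 0, "tx": 0, "ty": 0, "tz": 0.085, "ax": 0, "ay": 0, "az": 0}, {"claw": 0, "tx": 0, "ty": 0, "tz": 0.09, "ax": 0, "ay": 0, "az": 0}, {"claw": 0, "tx": 0, "ty": 0, "tz": 0.09, "ax": 0, "ay": 0, "az": 0}, {"claw": -1, "tx": 0, "ty": 0, "tz": 0.09, "ax": 0, "ay": 0, "az": 0}, {"claw": -1, "tx": 0, "ty": 0, "tz": 0.09, "ax": 0, "ay": 0, "az": 0}, {"claw": -1, "tx": 0, "ty": 0, "tz": 0.09, "ax": 0, "ay": 0, "az": 0}, {"claw": -1, "tx": 0, "ty": 0, "tz": 0.09, "ax": 0, "ay": 0, "az": 0}, {"claw": -1, "tx": 0, "ty": 0, "tz": 0.09, "ax": 0, "ay": 0, "az": 0}, {"claw": -1, "tx": 0, "ty": 0, "tz": 0.09, "ax": 0, "ay": 0, "az": 0}]'

```text
time_s: 4.92
position: [476.9, 229.9, 211.7]
eef_rot: [-3.128, -0.289, -0.004]
contact_force: [-0.7, -0.3, 5.9]
width: 22.8
finger_force: 30.4
```

Emit:
arm_command --steps '[{"claw": -1, "tx": 0, "ty": 0, "tz": -0.02, "ax": 0, "ay": 0, "az": 0}, {"claw": -1, "tx": 0, "ty": 0, "tz": -0.05, "ax": 0, "ay": 0, "az": 0}, {"claw": -1, "tx": 0, "ty": 0, "tz": -0.07, "ax": 0, "ay": 0, "az": 0}, {"claw": -1, "tx": 0, "ty": 0, "tz": -0.07, "ax": 0, "ay": 0, "az": 0}]'

```text
time_s: 5.42
position: [476.8, 229.9, 281.7]
eef_rot: [-3.128, -0.289, -0.005]
contact_force: [-0.1, 0.0, -1.1]
width: 22.6
finger_force: 29.8
```

```bash
python3 - <<'E'
from h import *
to(503,-195,240,-3.5)
E
```

```text
t [-0.0524  0.4225  0.0414] a [-0.05 -0.19 14.07] q6 1.92 pos [476.8 229.9 281.7] t 5.42 w 22.6
```

Emit:
arm_command --steps '[{"claw": -1, "tx": -0.052, "ty": 0.422, "tz": 0, "ax": 0, "ay": 0, "az": 14.1}, {"claw": -1, "tx": -0.052, "ty": 0.422, "tz": 0, "ax": 0, "ay": 0, "az": 14.1}, {"claw": -1, "tx": -0.052, "ty": 0.422, "tz": 0, "ax": 0, "ay": 0, "az": 14.1}, {"claw": -1, "tx": -0.052, "ty": 0.422, "tz": 0, "ax": 0, "ay": 0, "az": 14.1}, {"claw": -1, "tx": -0.052, "ty": 0.422, "tz": 0, "ax": 0, "ay": 0, "az": 14.1}, {"claw": -1, "tx": -0.052, "ty": 0.422, "tz": 0, "ax": 0, "ay": 0, "az": 14.1}, {"claw": -1, "tx": -0.052, "ty": 0.422, "tz": 0, "ax": 0, "ay": 0, "az": 14.1}, {"claw": -1, "tx": -0.052, "ty": 0.422, "tz": 0, "ax": 0, "ay": 0, "az": 14.1}, {"claw": -1, "tx": -0.052, "ty": 0.422, "tz": 0, "ax": 0, "ay": 0, "az": 14.1}, {"claw": -1, "tx": -0.052, "ty": 0.422, "tz": 0.04, "ax": 0, "ay": 0, "az": 14.1}, {"claw": -1, "tx": -0.052, "ty": 0.422, "tz": 0.04, "ax": 0, "ay": 0, "az": 14.1}, {"claw": -1, "tx": -0.052, "ty": 0.422, "tz": 0.04, "ax": 0, "ay": 0, "az": 14.1}, {"claw": -1, "tx": -0.052, "ty": 0.422, "tz": 0.04, "ax": 0, "ay": 0, "az": 14.1}]'

```text
time_s: 7.05
position: [503.2, -194.7, 242.1]
eef_rot: [3.139, -0.095, 0.004]
contact_force: [-0.6, 0.2, -0.1]
width: 22.7
finger_force: 29.9
```

```bash
python3 - <<'E'
from h import *
to(503,-195,152,-3.5)
T=ctrl.get_image("top");S=ctrl.get_image("side")
cv2.imwrite("pics/c3.png",np.hstack([cv2.resize(S[130:190,310:410],(600,360),interpolation=cv2.INTER_CUBIC)[:, :500],cv2.resize(T[190:260,390:450],(300,360),interpolation=cv2.INTER_CUBIC)]))
E
```

```text
t [-0.0005  0.0002  0.0901] a [ 0.08 -0.16  0.02] q6 1.1 pos [ 503.2 -194.7  242.1] t 7.05 w 22.7
```

View pics/c3.png

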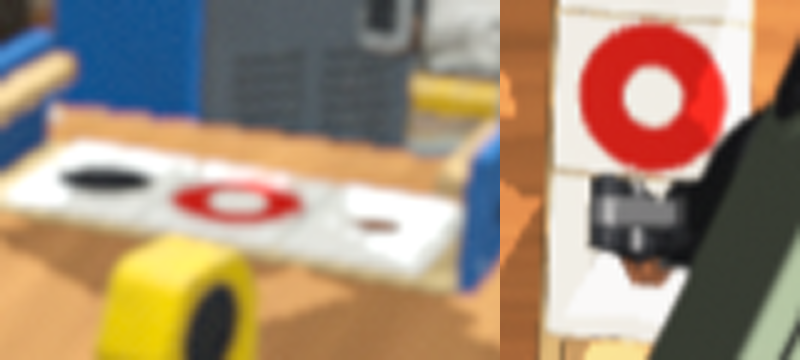

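Emit:
arm_command --steps '[{"claw": -1, "tx": 0, "ty": 0, "tz": 0.05, "ax": 0, "ay": 0, "az": 0}, {"claw": -1, "tx": 0, "ty": 0, "tz": 0.078, "ax": 0, "ay": 0, "az": 0}, {"claw": -1, "tx": 0, "ty": 0, "tz": 0.085, "ax": 0, "ay": 0, "az": 0}, {"claw": -1, "tx": 0, "ty": 0, "tz": 0.0885, "ax": 0, "ay": 0, "az": 0}, {"claw": -1, "tx": 0, "ty": 0, "tz": 0.0885, "ax": 0, "ay": 0, "az": 0}]'

```text
time_s: 7.78
position: [503.7, -195.6, 153.8]
eef_rot: [3.138, -0.097, 0.006]
contact_force: [0.4, 0.4, 0.5]
width: 22.8
finger_force: 30.0
```

Emit:
arm_command --steps '[{"claw": -1, "tx": 0, "ty": 0, "tz": 0.001, "ax": 0, "ay": 0, "az": 0}, {"claw": -1, "tx": 0, "ty": 0, "tz": 0.001, "ax": 0, "ay": 0, "az": 0}, {"claw": -0.2, "tx": 0, "ty": 0, "tz": 0.001, "ax": 0, "ay": 0, "az": 0}, {"claw": 0, "tx": 0, "ty": 0, "tz": 0.001, "ax": 0, "ay": 0, "az": 0}, {"claw": 0, "tx": 0, "ty": 0, "tz": 0.001, "ax": 0, "ay": 0, "az": 0}, {"claw": 0, "tx": 0, "ty": 0, "tz": -0.03, "ax": 0, "ay": 0, "az": 0}, {"claw": 0.6, "tx": 0, "ty": 0, "tz": -0.08, "ax": 0, "ay": 0, "az": 0}, {"claw": 0.6, "tx": 0, "ty": 0, "tz": -0.12, "ax": 0, "ay": 0, "az": 0}, {"claw": 0.6, "tx": 0, "ty": 0, "tz": -0.12, "ax": 0, "ay": 0, "az": 0}]'

```text
time_s: 8.9
position: [504.5, -196.1, 276.3]
eef_rot: [3.136, -0.097, 0.013]
contact_force: [0.5, 1.2, -0.0]
width: 68.4
finger_force: 0.0
```

```bash
python3 - <<'E'
from h import *
to(474,226,273,10.6)
E
```

```text
t [-0.0565 -0.4194  0.0011] a [  0.29  -0.43 -14.13] q6 0.86 pos [ 504.5 -196.1  276.3] t 8.9 w 68.4
```

Emit:
arm_command --steps '[{"claw": 0.6, "tx": -0.0565, "ty": -0.42, "tz": 0, "ax": 0.3, "ay": -0.4, "az": -14.1}, {"claw": 0.6, "tx": -0.0565, "ty": -0.42, "tz": 0, "ax": 0.3, "ay": -0.4, "az": -14.1}, {"claw": 0.6, "tx": -0.0565, "ty": -0.42, "tz": 0, "ax": 0.3, "ay": -0.4, "az": -14.1}, {"claw": 0.6, "tx": -0.0565, "ty": -0.42, "tz": 0, "ax": 0.3, "ay": -0.4, "az": -14.1}, {"claw": 0.6, "tx": -0.0565, "ty": -0.42, "tz": 0, "ax": 0.3, "ay": -0.4, "az": -14.1}, {"claw": 0.6, "tx": -0.0565, "ty": -0.42, "tz": 0, "ax": 0.3, "ay": -0.4, "az": -14.1}, {"claw": 0.6, "tx": -0.0565, "ty": -0.42, "tz": 0, "ax": 0.3, "ay": -0.4, "az": -14.1}, {"claw": 0.6, "tx": -0.0565, "ty": -0.42, "tz": 0, "ax": 0.3, "ay": -0.4, "az": -14.1}, {"claw": 0.6, "tx": -0.0565, "ty": -0.42, "tz": 0, "ax": 0.3, "ay": -0.4, "az": -14.1}, {"claw": 0.6, "tx": -0.0565, "ty": -0.42, "tz": 0, "ax": 0.3, "ay": -0.4, "az": -14.1}, {"claw": 0.6, "tx": -0.0565, "ty": -0.42, "tz": 0, "ax": 0.3, "ay": -0.4, "az": -14.1}]'

```text
time_s: 10.28
position: [472.0, 226.7, 271.7]
eef_rot: [-3.123, -0.285, 0.011]
contact_force: [0.5, -0.6, -1.0]
width: 68.1
finger_force: 0.0
```

```bash
python3 - <<'E'
from h import *
to(474,226,173,10.6)
T=ctrl.get_image("top");S=ctrl.get_image("side")
cv2.imwrite("pics/top4.png",T)
o=ortho(T,"top",149,440,690,-270,-140,3); p=ortho(S,"side",187,420,520,150,290,4)
cv2.imwrite("pics/c4.png",np.hstack([cv2.resize(o,(390,600))[:,:390],cv2.resize(T[190:290,170:250],(400,600),interpolation=cv2.INTER_CUBIC)]))
h=hsv(ortho(T,"top",162)); H,Sa,V=[h[...,i].astype(int) for i in range(3)]
for b in blobs((H<15)&(Sa>60)&(V<150),amin=150):
    if abs(b["cen"][0]-503)<30 and abs(b["cen"][1]+195)<30: print("nut@162",b)
E
```

```text
t [0.0025 0.0016 0.0986] a [-0.34  0.37 -0.16] q6 1.66 pos [472.  226.7 271.7] t 10.28 w 68.1
```

View pics/c4.png

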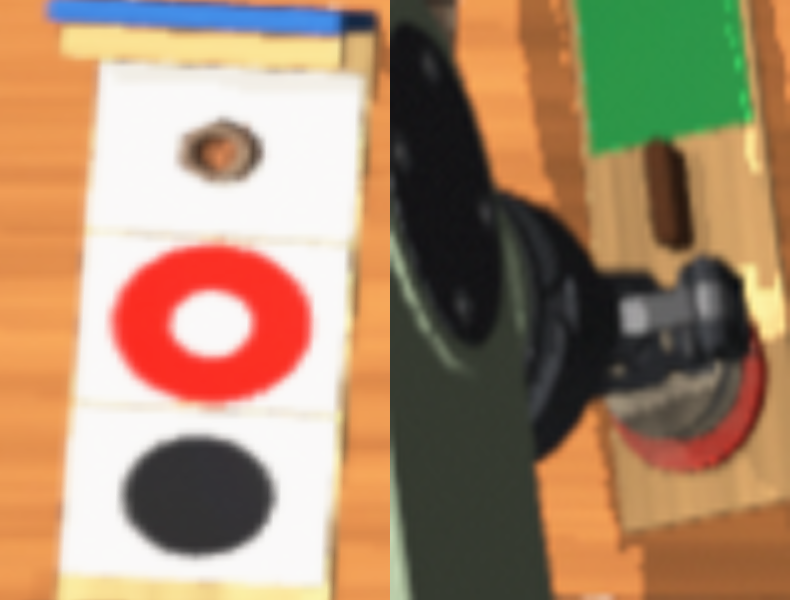

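Nut sits at about (502,-194.5), centred on its pad. The fingers straddle the reel, so I descend and grip it.

Emit:
arm_command --steps '[{"claw": 0.6, "tx": 0.0015, "ty": 0.001, "tz": 0.05, "ax": -0.3, "ay": 0.4, "az": 0}, {"claw": 0.6, "tx": 0.0015, "ty": 0.001, "tz": 0.085, "ax": -0.3, "ay": 0.4, "az": 0}, {"claw": 0.6, "tx": 0.0015, "ty": 0.001, "tz": 0.097, "ax": -0.3, "ay": 0.4, "az": 0}, {"claw": 0.6, "tx": 0.0015, "ty": 0.001, "tz": 0.101, "ax": -0.3, "ay": 0.4, "az": 0}, {"claw": 0.6, "tx": 0.0015, "ty": 0.001, "tz": 0.101, "ax": -0.3, "ay": 0.4, "az": 0}, {"claw": -1, "tx": 0.0015, "ty": 0.001, "tz": 0.101, "ax": -0.3, "ay": 0.4, "az": 0}, {"claw": -1, "tx": 0.0015, "ty": 0.001, "tz": 0.101, "ax": -0.3, "ay": 0.4, "az": 0}, {"claw": -1, "tx": 0.0015, "ty": 0.001, "tz": 0.101, "ax": -0.3, "ay": 0.4, "az": 0}, {"claw": -1, "tx": 0.0015, "ty": 0.001, "tz": 0.101, "ax": -0.3, "ay": 0.4, "az": 0}, {"claw": -1, "tx": 0.0015, "ty": 0.001, "tz": 0.101, "ax": -0.3, "ay": 0.4, "az": 0}]' --newtons 50

```text
time_s: 11.62
position: [474.0, 227.6, 173.1]
eef_rot: [-3.128, -0.289, -0.007]
contact_force: [-1.1, -1.8, 5.0]
width: 46.5
finger_force: 50.3
```

Emit:
arm_command --steps '[{"claw": -1, "tx": 0, "ty": 0, "tz": -0.003, "ax": 0, "ay": 0, "az": 0}, {"claw": -1, "tx": 0, "ty": 0, "tz": -0.015, "ax": 0, "ay": 0, "az": 0}, {"claw": -1, "tx": 0, "ty": 0, "tz": -0.015, "ax": 0, "ay": 0, "az": 0}]'

```text
time_s: 12.0
position: [473.5, 228.0, 187.1]
eef_rot: [-3.127, -0.289, -0.005]
contact_force: [0.8, 0.1, -2.4]
width: 46.2
finger_force: 51.6
```

```bash
python3 - <<'E'
from h import *
o=ctrl.get_obs(); print(o["width"],o["finger_force"],o["contact_force"],o["position"])
S=ctrl.get_image("side")
cv2.imwrite("pics/c5.png",cv2.resize(S[170:270,280:380],(600,600),interpolation=cv2.INTER_CUBIC))
E
```

```text
46.17943280305322 51.559003056026995 [ 0.81143755  0.11363285 -2.39953218] [473.54537753 228.0137677  187.11918259]
```

View pics/c5.png

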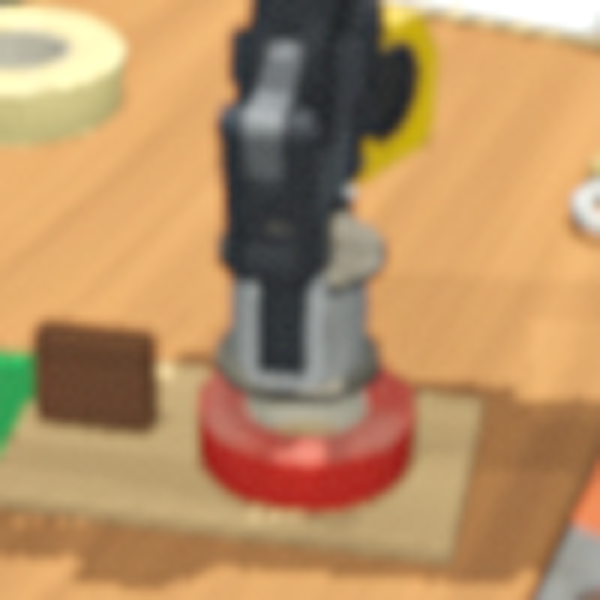

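The reel is held upright and clear of the roll. I carry it to its pad.

```bash
python3 - <<'E'
from h import *
to(647,-204,250,-3.5)
E
```

```text
t [ 0.0919  0.4564 -0.0638] a [-0.08 -0.11 14.07] q6 1.92 pos [473.1 227.9 186.5] t 12.05 w 46.3
```

Emit:
arm_command --steps '[{"claw": -1, "tx": 0, "ty": 0, "tz": -0.064, "ax": 0, "ay": 0, "az": 0}, {"claw": -1, "tx": 0, "ty": 0, "tz": -0.064, "ax": 0, "ay": 0, "az": 0}, {"claw": -1, "tx": 0.092, "ty": 0.4565, "tz": -0.064, "ax": 0, "ay": 0, "az": 14.1}, {"claw": -1, "tx": 0.092, "ty": 0.4565, "tz": -0.064, "ax": 0, "ay": 0, "az": 14.1}, {"claw": -1, "tx": 0.092, "ty": 0.4565, "tz": -0.064, "ax": 0, "ay": 0, "az": 14.1}, {"claw": -1, "tx": 0.092, "ty": 0.4565, "tz": -0.064, "ax": 0, "ay": 0, "az": 14.1}, {"claw": -1, "tx": 0.092, "ty": 0.4565, "tz": -0.064, "ax": 0, "ay": 0, "az": 14.1}, {"claw": -1, "tx": 0.092, "ty": 0.4565, "tz": -0.064, "ax": 0, "ay": 0, "az": 14.1}, {"claw": -1, "tx": 0.092, "ty": 0.4565, "tz": -0.064, "ax": 0, "ay": 0, "az": 14.1}, {"claw": -1, "tx": 0.092, "ty": 0.4565, "tz": -0.064, "ax": 0, "ay": 0, "az": 14.1}, {"claw": -1, "tx": 0.092, "ty": 0.4565, "tz": -0.064, "ax": 0, "ay": 0, "az": 14.1}, {"claw": -1, "tx": 0.092, "ty": 0.4565, "tz": -0.064, "ax": 0, "ay": 0, "az": 14.1}, {"claw": -1, "tx": 0.092, "ty": 0.4565, "tz": -0.064, "ax": 0, "ay": 0, "az": 14.1}, {"claw": -1, "tx": 0.092, "ty": 0.4565, "tz": -0.064, "ax": 0, "ay": 0, "az": 14.1}]'

```text
time_s: 13.8
position: [646.7, -203.1, 249.7]
eef_rot: [-3.139, 0.094, -0.001]
contact_force: [-0.3, 0.2, -3.4]
width: 46.5
finger_force: 52.4
```

```bash
python3 - <<'E'
from h import *
to(647,-204,156,-3.5)
T=ctrl.get_image("top");S=ctrl.get_image("side")
cv2.imwrite("pics/c6.png",np.hstack([cv2.resize(S[110:190,300:400],(500,400),interpolation=cv2.INTER_CUBIC),cv2.resize(T[150:230,390:450],(300,400),interpolation=cv2.INTER_CUBIC)]))
E
```

```text
t [0.0003 0.001  0.0937] a [-0.06 -0.03  0.05] q6 1.2 pos [ 646.7 -203.1  249.7] t 13.8 w 46.5
```

View pics/c6.png

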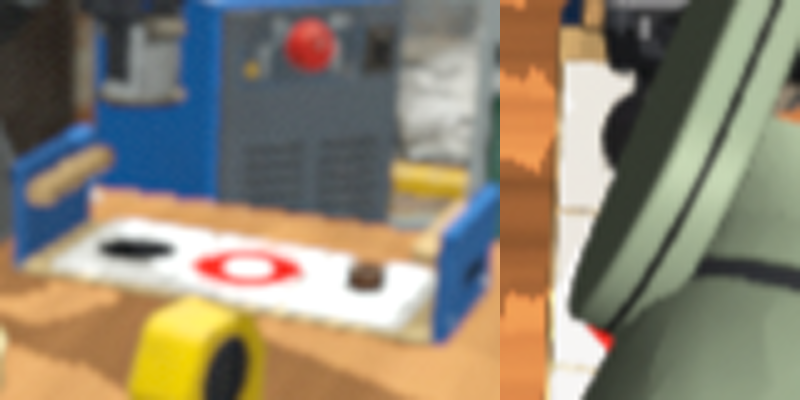

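```bash
python3 - <<'E'
from h import *
print(proj("side",[[646.7,-203.1,243.6],[636.7,-203,243.6],[647,-193,243.6],[647,-204,149],[503,-195,149]]))
E
```

```text
[[328.01689096 129.38503418]
 [331.21206455 129.7642737 ]
 [326.64694154 130.22554334]
 [327.56104247 159.95939343]
 [373.07448376 167.77449439]]
```

Reel bottom is seen at (328.6,129.4) against a predicted (328.0,129.4), so it is centred within about 2 mm. Lowering.

Emit:
arm_command --steps '[{"claw": -1, "tx": 0.001, "ty": 0.001, "tz": 0.05, "ax": 0, "ay": 0, "az": 0}, {"claw": -1, "tx": 0.001, "ty": 0.001, "tz": 0.08, "ax": 0, "ay": 0, "az": 0}, {"claw": -1, "tx": 0.001, "ty": 0.001, "tz": 0.09, "ax": 0, "ay": 0, "az": 0}, {"claw": -1, "tx": 0.001, "ty": 0.001, "tz": 0.0935, "ax": 0, "ay": 0, "az": 0}, {"claw": -1, "tx": 0.001, "ty": 0.001, "tz": 0.0935, "ax": 0, "ay": 0, "az": 0}, {"claw": -1, "tx": 0.001, "ty": 0.001, "tz": 0.0935, "ax": 0, "ay": 0, "az": 0}]'

```text
time_s: 14.65
position: [648.8, -205.8, 158.0]
eef_rot: [3.14, -0.097, 0.006]
contact_force: [0.1, -0.0, -2.6]
width: 45.8
finger_force: 52.4
```

Emit:
arm_command --steps '[{"claw": -1, "tx": -0.0015, "ty": -0.0015, "tz": 0.0015, "ax": 0, "ay": 0, "az": 0}, {"claw": -1, "tx": -0.0015, "ty": -0.0015, "tz": 0.002, "ax": 0, "ay": 0, "az": 0}, {"claw": -1, "tx": -0.0015, "ty": -0.0015, "tz": 0.002, "ax": 0, "ay": 0, "az": 0}]'

```text
time_s: 15.02
position: [646.8, -203.7, 155.2]
eef_rot: [-3.14, 0.097, -0.003]
contact_force: [-1.1, 1.7, 3.0]
width: 46.3
finger_force: 52.5
```

Emit:
arm_command --steps '[{"claw": 0.2, "tx": 0, "ty": 0, "tz": 0, "ax": 0, "ay": 0, "az": 0}, {"claw": 0.7, "tx": 0, "ty": 0, "tz": 0, "ax": 0, "ay": 0, "az": 0}, {"claw": 0.7, "tx": 0, "ty": 0, "tz": 0, "ax": 0, "ay": 0, "az": 0}, {"claw": 0.7, "tx": 0, "ty": 0, "tz": 0, "ax": 0, "ay": 0, "az": 0}, {"claw": 0.7, "tx": 0, "ty": 0, "tz": -0.03, "ax": 0, "ay": 0, "az": 0}, {"claw": 1, "tx": 0, "ty": 0, "tz": -0.09, "ax": 0, "ay": 0, "az": 0}, {"claw": 1, "tx": 0, "ty": 0, "tz": -0.12, "ax": 0, "ay": 0, "az": 0}, {"claw": 1, "tx": 0, "ty": 0, "tz": -0.12, "ax": 0, "ay": 0, "az": 0}]'

```text
time_s: 16.02
position: [648.2, -204.7, 278.6]
eef_rot: [3.138, -0.097, 0.013]
contact_force: [-0.4, -0.3, -0.6]
width: 85.1
finger_force: 0.0
```

```bash
python3 - <<'E'
from h import *
to(471,226.5,275,10.6)
E
```

```text
t [-0.2034 -0.4194  0.001 ] a [  0.18  -0.46 -14.13] q6 0.95 pos [ 648.2 -204.7  278.6] t 16.02 w 85.1
```

Emit:
arm_command --steps '[{"claw": 1, "tx": -0.2025, "ty": -0.42, "tz": 0, "ax": 0, "ay": 0, "az": -14.1}, {"claw": 1, "tx": -0.2025, "ty": -0.42, "tz": 0, "ax": 0, "ay": 0, "az": -14.1}, {"claw": 1, "tx": -0.2025, "ty": -0.42, "tz": 0, "ax": 0, "ay": 0, "az": -14.1}, {"claw": 1, "tx": -0.2025, "ty": -0.42, "tz": 0, "ax": 0, "ay": 0, "az": -14.1}, {"claw": 1, "tx": -0.2025, "ty": -0.42, "tz": 0, "ax": 0, "ay": 0, "az": -14.1}, {"claw": 1, "tx": -0.2025, "ty": -0.42, "tz": 0, "ax": 0, "ay": 0, "az": -14.1}, {"claw": 1, "tx": -0.2025, "ty": -0.42, "tz": 0, "ax": 0, "ay": 0, "az": -14.1}, {"claw": 1, "tx": -0.2025, "ty": -0.42, "tz": 0, "ax": 0, "ay": 0, "az": -14.1}, {"claw": 1, "tx": -0.2025, "ty": -0.42, "tz": 0, "ax": 0, "ay": 0, "az": -14.1}, {"claw": 1, "tx": -0.2025, "ty": -0.42, "tz": 0, "ax": 0, "ay": 0, "az": -14.1}, {"claw": 1, "tx": -0.2025, "ty": -0.42, "tz": 0, "ax": 0, "ay": 0, "az": -14.1}, {"claw": 1, "tx": -0.2025, "ty": -0.42, "tz": 0, "ax": 0, "ay": 0, "az": -14.1}]'

```text
time_s: 17.52
position: [470.5, 226.9, 274.1]
eef_rot: [-3.128, -0.286, -0.001]
contact_force: [-0.2, -0.3, -0.2]
width: 85.6
finger_force: 0.0
```

```bash
python3 - <<'E'
from h import *
from scipy.optimize import least_squares
S=ctrl.get_image("side");T=ctrl.get_image("top")
cv2.imwrite("pics/side7.png",S);cv2.imwrite("pics/top7.png",T)
to(471,226.5,146,10.6)
h=hsv(S).astype(int); m=(((h[...,0]<6)|(h[...,0]>174))&(h[...,1]>130)).astype(np.uint8)
_,l,st,ce=cv2.connectedComponentsWithStats(m)
for i in range(1,len(st)):
    if st[i,4]>100 and st[i,1]>200: print("tape side bbox",st[i])
def bb(n,c,r,z0,z1):
    a=np.linspace(0,2*np.pi,90); p=proj(n,np.concatenate([np.c_[c[0]+r*np.cos(a),c[1]+r*np.sin(a),0*a+z] for z in(z0,z1)])); return np.r_[p.min(0),p.max(0)]
for c in((471,226.5),(466,226.5),(471,221)): print(c,np.round(bb("side",c,34,148,167),1))
# reel placed: top
g=cv2.resize(T[170:260,385:455],(420,540),interpolation=cv2.INTER_CUBIC)
g2=cv2.resize(S[205:265,300:360],(380,380),interpolation=cv2.INTER_CUBIC); pad=np.zeros((540,380,3),np.uint8); pad[:380]=g2
cv2.imwrite("pics/c7.png",np.hstack([g,pad]))
E
```

```text
t [0.0004 0.0009 0.1282] a [-0.04 -0.04 -0.12] q6 1.67 pos [470.4 227.2 274.2] t 17.62 w 85.2
tape side bbox [314 229  34  26 373]
(471, 226.5) [312.9 227.3 349.6 255.7]
(466, 226.5) [315.4 227.8 352.2 256.4]
(471, 221) [314.1 226.  350.5 254.1]
```

View pics/c7.png

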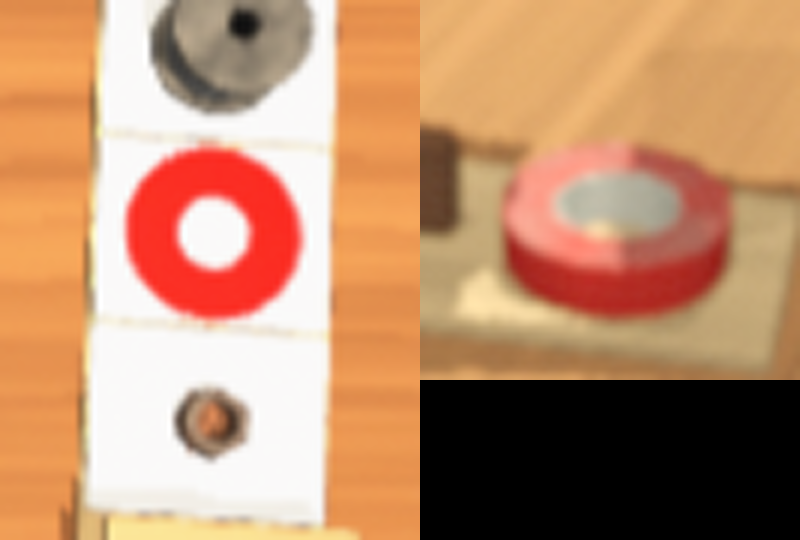

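Reel upright on its pad, nut in place. The tape fit (471,226.5) matches the picture (313..349, 227..255). I grip the roll.

Emit:
arm_command --steps '[{"claw": 1, "tx": 0.0004, "ty": 0.0007, "tz": 0.06, "ax": 0, "ay": 0, "az": 0}, {"claw": 1, "tx": 0.0004, "ty": 0.0007, "tz": 0.1, "ax": 0, "ay": 0, "az": 0}, {"claw": 1, "tx": 0.0004, "ty": 0.0007, "tz": 0.115, "ax": 0, "ay": 0, "az": 0}, {"claw": 1, "tx": 0.0004, "ty": 0.0007, "tz": 0.125, "ax": 0, "ay": 0, "az": 0}, {"claw": 1, "tx": 0.0004, "ty": 0.0007, "tz": 0.129, "ax": 0, "ay": 0, "az": 0}, {"claw": 1, "tx": 0.0004, "ty": 0.0007, "tz": 0.129, "ax": 0, "ay": 0, "az": 0}, {"claw": -1, "tx": 0.0004, "ty": 0.0007, "tz": 0.129, "ax": 0, "ay": 0, "az": 0}, {"claw": -1, "tx": 0.0004, "ty": 0.0007, "tz": 0.129, "ax": 0, "ay": 0, "az": 0}, {"claw": -1, "tx": 0.0004, "ty": 0.0007, "tz": 0.129, "ax": 0, "ay": 0, "az": 0}, {"claw": -1, "tx": 0.0004, "ty": 0.0007, "tz": 0.129, "ax": 0, "ay": 0, "az": 0}, {"claw": -1, "tx": 0.0004, "ty": 0.0007, "tz": 0.129, "ax": 0, "ay": 0, "az": 0}]' --newtons 40

```text
time_s: 19.0
position: [471.8, 227.8, 146.9]
eef_rot: [-3.127, -0.289, -0.006]
contact_force: [-0.3, 0.1, 5.7]
width: 66.1
finger_force: 45.2
```

```bash
python3 - <<'E'
from h import *
print("reel top",ray("top",(425.5,173.7),189))
to(575,-199.5,245,-3.5)
E
```

```text
reel top [ 645.6 -204.1]
t [ 0.0234  0.4389 -0.0985] a [-0.09 -0.21 14.07] q6 1.92 pos [471.8 227.8 146.9] t 19.0 w 66.1
```

Emit:
arm_command --steps '[{"claw": -1, "tx": 0, "ty": 0, "tz": -0.03, "ax": 0, "ay": 0, "az": 0}, {"claw": -1, "tx": 0, "ty": 0, "tz": -0.08, "ax": 0, "ay": 0, "az": 0}, {"claw": -1, "tx": 0, "ty": 0, "tz": -0.1, "ax": 0, "ay": 0, "az": 0}, {"claw": -1, "tx": 0.023, "ty": 0.439, "tz": -0.1, "ax": 0, "ay": 0, "az": 14.1}, {"claw": -1, "tx": 0.023, "ty": 0.439, "tz": -0.1, "ax": 0, "ay": 0, "az": 14.1}, {"claw": -1, "tx": 0.023, "ty": 0.439, "tz": -0.1, "ax": 0, "ay": 0, "az": 14.1}, {"claw": -1, "tx": 0.023, "ty": 0.439, "tz": -0.1, "ax": 0, "ay": 0, "az": 14.1}, {"claw": -1, "tx": 0.023, "ty": 0.439, "tz": -0.1, "ax": 0, "ay": 0, "az": 14.1}, {"claw": -1, "tx": 0.023, "ty": 0.439, "tz": -0.1, "ax": 0, "ay": 0, "az": 14.1}, {"claw": -1, "tx": 0.023, "ty": 0.439, "tz": -0.1, "ax": 0, "ay": 0, "az": 14.1}, {"claw": -1, "tx": 0.023, "ty": 0.439, "tz": -0.1, "ax": 0, "ay": 0, "az": 14.1}, {"claw": -1, "tx": 0.023, "ty": 0.439, "tz": -0.1, "ax": 0, "ay": 0, "az": 14.1}, {"claw": -1, "tx": 0.023, "ty": 0.439, "tz": -0.1, "ax": 0, "ay": 0, "az": 14.1}, {"claw": -1, "tx": 0.023, "ty": 0.439, "tz": -0.1, "ax": 0, "ay": 0, "az": 14.1}, {"claw": -1, "tx": 0.023, "ty": 0.439, "tz": -0.1, "ax": 0, "ay": 0, "az": 14.1}]'

```text
time_s: 20.88
position: [573.8, -199.0, 245.2]
eef_rot: [-3.139, 0.095, -0.001]
contact_force: [0.1, 0.3, -1.2]
width: 65.8
finger_force: 45.4
```

```bash
python3 - <<'E'
from h import *
to(575,-199.3,149,-3.5)
E
```

```text
t [0.0012 0.0003 0.0962] a [-0.05 -0.05  0.05] q6 1.15 pos [ 573.8 -199.   245.2] t 20.88 w 65.8
```

Emit:
arm_command --steps '[{"claw": -1, "tx": 0.001, "ty": 0, "tz": 0.05, "ax": 0, "ay": 0, "az": 0}, {"claw": -1, "tx": 0.001, "ty": 0, "tz": 0.08, "ax": 0, "ay": 0, "az": 0}, {"claw": -1, "tx": 0.001, "ty": 0, "tz": 0.092, "ax": 0, "ay": 0, "az": 0}, {"claw": -1, "tx": 0.001, "ty": 0, "tz": 0.097, "ax": 0, "ay": 0, "az": 0}, {"claw": -1, "tx": 0.001, "ty": 0, "tz": 0.098, "ax": 0, "ay": 0, "az": 0}, {"claw": -1, "tx": 0.001, "ty": 0, "tz": 0.098, "ax": 0, "ay": 0, "az": 0}]'

```text
time_s: 21.62
position: [575.7, -200.4, 148.4]
eef_rot: [3.14, -0.097, 0.005]
contact_force: [-0.4, -0.1, -0.9]
width: 66.0
finger_force: 45.4
```

Emit:
arm_command --steps '[{"claw": -1, "tx": -0.001, "ty": 0, "tz": 0.0015, "ax": 0, "ay": 0, "az": 0}, {"claw": -1, "tx": -0.001, "ty": 0, "tz": 0.0015, "ax": 0, "ay": 0, "az": 0}]'

```text
time_s: 21.88
position: [575.5, -200.5, 148.0]
eef_rot: [3.14, -0.097, 0.008]
contact_force: [0.7, 1.5, 6.5]
width: 66.1
finger_force: 46.1
```

Contact is made, so I release and rise.

Emit:
arm_command --steps '[{"claw": 0.7, "tx": 0, "ty": 0, "tz": 0, "ax": 0, "ay": 0, "az": 0}, {"claw": 1, "tx": 0, "ty": 0, "tz": 0, "ax": 0, "ay": 0, "az": 0}, {"claw": 1, "tx": 0, "ty": 0, "tz": 0, "ax": 0, "ay": 0, "az": 0}, {"claw": 1, "tx": 0, "ty": 0, "tz": 0, "ax": 0, "ay": 0, "az": 0}, {"claw": 1, "tx": 0, "ty": 0, "tz": -0.03, "ax": 0, "ay": 0, "az": 0}, {"claw": 0, "tx": 0, "ty": 0, "tz": -0.08, "ax": 0, "ay": 0, "az": 0}, {"claw": 0, "tx": 0, "ty": 0, "tz": -0.13, "ax": 0, "ay": 0, "az": 0}, {"claw": 0, "tx": 0, "ty": 0, "tz": -0.13, "ax": 0, "ay": 0, "az": 0}]'

```text
time_s: 22.88
position: [576.6, -201.5, 281.8]
eef_rot: [3.136, -0.097, 0.018]
contact_force: [0.6, -0.0, -0.5]
width: 42.5
finger_force: 0.0
```

```bash
python3 - <<'E'
from h import *
to(538,237.5,275,10.6)
E
```

```text
t [-0.0656 -0.4358  0.0044] a [  0.3   -0.62 -14.13] q6 0.91 pos [ 576.6 -201.5  281.8] t 22.88 w 42.5
```

Emit:
arm_command --steps '[{"claw": 0, "tx": -0.0645, "ty": -0.437, "tz": 0, "ax": 0, "ay": 0, "az": -14.1}, {"claw": 0, "tx": -0.0645, "ty": -0.437, "tz": 0, "ax": 0, "ay": 0, "az": -14.1}, {"claw": 0, "tx": -0.0645, "ty": -0.437, "tz": 0, "ax": 0, "ay": 0, "az": -14.1}, {"claw": 0, "tx": -0.0645, "ty": -0.437, "tz": 0, "ax": 0, "ay": 0, "az": -14.1}, {"claw": 0, "tx": -0.0645, "ty": -0.437, "tz": 0, "ax": 0, "ay": 0, "az": -14.1}, {"claw": 0, "tx": -0.0645, "ty": -0.437, "tz": 0, "ax": 0, "ay": 0, "az": -14.1}, {"claw": 0, "tx": -0.0645, "ty": -0.437, "tz": 0, "ax": 0, "ay": 0, "az": -14.1}, {"claw": 0, "tx": -0.0645, "ty": -0.437, "tz": 0, "ax": 0, "ay": 0, "az": -14.1}, {"claw": 0, "tx": -0.0645, "ty": -0.437, "tz": 0, "ax": 0, "ay": 0, "az": -14.1}, {"claw": 0, "tx": -0.0645, "ty": -0.437, "tz": 0, "ax": 0, "ay": 0, "az": -14.1}, {"claw": 0, "tx": -0.0645, "ty": -0.437, "tz": 0, "ax": 0, "ay": 0, "az": -14.1}, {"claw": 0, "tx": -0.0645, "ty": -0.437, "tz": 0, "ax": 0, "ay": 0, "az": -14.1}]'

```text
time_s: 24.38
position: [536.6, 239.0, 275.9]
eef_rot: [-3.128, -0.286, -0.001]
contact_force: [-0.1, -0.2, -0.6]
width: 42.6
finger_force: 0.0
```

```bash
python3 - <<'E'
from h import *
S=ctrl.get_image("side");T=ctrl.get_image("top")
cv2.imwrite("pics/side8.png",S);cv2.imwrite("pics/top8.png",T)
for n,im in(("top",T),("side",S)):
    h=hsv(ortho(im,n,148)).astype(int)
    for b in blobs((h[...,0]>50)&(h[...,0]<80)&(h[...,1]>110),amin=2000): print(n,b)
h=hsv(ortho(T,"top",168)).astype(int)
for b in blobs(((h[...,0]<5)|(h[...,0]>174))&(h[...,1]>130),amin=1000): print("tape@168",b)
to(538,237.5,155,10.6)
cv2.imwrite("pics/c8.png",np.hstack([cv2.resize(S[190:270,230:350],(600,400),interpolation=cv2.INTER_CUBIC)[:,:450],cv2.resize(T[160:260,385:455],(350,400),interpolation=cv2.INTER_CUBIC)]))
E
```

```text
top {'a': 4736, 'rect': (606.0, 251.1), 'size': (90.1, 74.9), 'ang': 79.6, 'cen': (616.4, 248.2)}
side {'a': 6046, 'rect': (608.4, 248.3), 'size': (90.9, 71.9), 'ang': 79.1, 'cen': (609.6, 249.0)}
tape@168 {'a': 1038, 'rect': (564.1, -194.1), 'size': (67.6, 48.9), 'ang': 23.9, 'cen': (563.6, -194.5)}
t [0.0011 0.0023 0.1209] a [-0.05 -0.05 -0.1 ] q6 1.66 pos [536.5 239.4 275.9] t 24.48 w 42.5
```

View pics/c8.png

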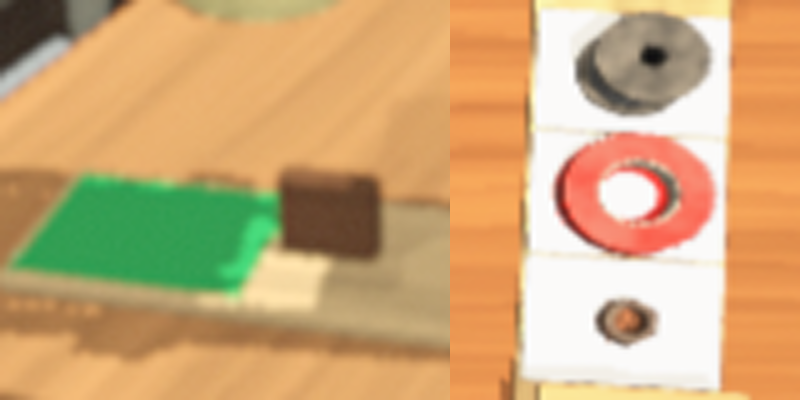

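All three parts sit on their pads, and the divider has not moved. I pinch the grip.

Emit:
arm_command --steps '[{"claw": 0, "tx": 0.001, "ty": 0.002, "tz": 0.06, "ax": 0, "ay": 0, "az": 0}, {"claw": 0, "tx": 0.001, "ty": 0.002, "tz": 0.1, "ax": 0, "ay": 0, "az": 0}, {"claw": 0, "tx": 0.001, "ty": 0.002, "tz": 0.115, "ax": 0, "ay": 0, "az": 0}, {"claw": 0, "tx": 0.001, "ty": 0.002, "tz": 0.122, "ax": 0, "ay": 0, "az": 0}, {"claw": 0, "tx": 0.001, "ty": 0.002, "tz": 0.122, "ax": 0, "ay": 0, "az": 0}, {"claw": -1, "tx": 0.001, "ty": 0.002, "tz": 0.122, "ax": 0, "ay": 0, "az": 0}, {"claw": -1, "tx": 0.001, "ty": 0.002, "tz": 0.122, "ax": 0, "ay": 0, "az": 0}, {"claw": -1, "tx": 0.001, "ty": 0.002, "tz": 0.122, "ax": 0, "ay": 0, "az": 0}, {"claw": -1, "tx": 0.001, "ty": 0.002, "tz": 0.122, "ax": 0, "ay": 0, "az": 0}, {"claw": -1, "tx": 0.001, "ty": 0.002, "tz": 0.122, "ax": 0, "ay": 0, "az": 0}, {"claw": -1, "tx": 0.001, "ty": 0.002, "tz": 0.122, "ax": 0, "ay": 0, "az": 0}]' --newtons 80

```text
time_s: 25.85
position: [538.9, 238.8, 155.7]
eef_rot: [-3.127, -0.289, -0.006]
contact_force: [-0.2, -0.4, 5.9]
width: 10.7
finger_force: 80.5
```

```bash
python3 - <<'E'
from h import *
to(575,-199.5,270,-3.5)
E
```

```text
t [-0.0444  0.4373 -0.1149] a [-0.09 -0.23 14.07] q6 1.9 pos [538.9 238.8 155.7] t 25.85 w 10.7
```

Emit:
arm_command --steps '[{"claw": -1, "tx": 0, "ty": 0, "tz": -0.02, "ax": 0, "ay": 0, "az": 0}, {"claw": -1, "tx": 0, "ty": 0, "tz": -0.06, "ax": 0, "ay": 0, "az": 0}, {"claw": -1, "tx": 0, "ty": 0, "tz": -0.1, "ax": 0, "ay": 0, "az": 0}, {"claw": -1, "tx": 0, "ty": 0, "tz": -0.115, "ax": 0, "ay": 0, "az": 0}, {"claw": -1, "tx": -0.01, "ty": 0.1, "tz": -0.115, "ax": 0, "ay": 0, "az": 3}, {"claw": -1, "tx": -0.015, "ty": 0.15, "tz": -0.115, "ax": 0, "ay": 0, "az": 5}, {"claw": -1, "tx": -0.02, "ty": 0.2, "tz": -0.115, "ax": 0, "ay": 0, "az": 6}, {"claw": -1, "tx": -0.025, "ty": 0.25, "tz": -0.115, "ax": 0, "ay": 0, "az": 8}, {"claw": -1, "tx": -0.03, "ty": 0.3, "tz": -0.115, "ax": 0, "ay": 0, "az": 10}, {"claw": -1, "tx": -0.035, "ty": 0.35, "tz": -0.115, "ax": 0, "ay": 0, "az": 11}, {"claw": -1, "tx": -0.04, "ty": 0.39, "tz": -0.115, "ax": 0, "ay": 0, "az": 13}, {"claw": -1, "tx": -0.043, "ty": 0.42, "tz": -0.115, "ax": 0, "ay": 0, "az": 14}, {"claw": -1, "tx": -0.0445, "ty": 0.437, "tz": -0.115, "ax": 0, "ay": 0, "az": 14.1}, {"claw": -1, "tx": -0.0445, "ty": 0.437, "tz": -0.115, "ax": 0, "ay": 0, "az": 14.1}, {"claw": -1, "tx": -0.0445, "ty": 0.437, "tz": -0.115, "ax": 0, "ay": 0, "az": 14.1}, {"claw": -1, "tx": -0.0445, "ty": 0.437, "tz": -0.115, "ax": 0, "ay": 0, "az": 14.1}]'

```text
time_s: 27.85
position: [574.0, -198.1, 268.4]
eef_rot: [-3.139, 0.094, -0.001]
contact_force: [0.1, 0.0, -0.6]
width: 10.4
finger_force: 79.5
```

```bash
python3 - <<'E'
from h import *
S=ctrl.get_image("side");T=ctrl.get_image("top")
cv2.imwrite("pics/side9.png",S);cv2.imwrite("pics/top9.png",T)
to(575,-199.5,230,-3.5)
z=270-15.7+8
for n,im in(("top",T),("side",S)):
    h=hsv(ortho(im,n,z)).astype(int)
    for b in blobs((h[...,0]>50)&(h[...,0]<80)&(h[...,1]>110),amin=1200): print(n,b)
# level check & expectation: felt and board corners
def brd(c,yaw,pts,z):
    a=np.radians(yaw);R=np.array([[np.cos(a),-np.sin(a)],[np.sin(a),np.cos(a)]])
    return [[*(np.array(c)+R@p),z] for p in np.float64(pts)]
c=np.array([[119,42],[119,-42],[-119,-42],[-119,42]])
for n in("top","side"): print(n,np.round(proj(n,brd((575,-199.5),-3.5,c,z)),1).tolist())
cv2.imwrite("pics/c9.png",np.hstack([cv2.resize(S[80:180,290:400],(440,400),interpolation=cv2.INTER_CUBIC),cv2.resize(T[130:280,370:470],(360,400),interpolation=cv2.INTER_CUBIC)]))
E
```

```text
t [0.0009 0.0011 0.0386] a [-0.06 -0.04  0.05] q6 1.16 pos [ 574.1 -198.4  268.6] t 27.95 w 10.7
top {'a': 4363, 'rect': (645.6, -201.6), 'size': (74.3, 82.5), 'ang': 3.6, 'cen': (652.4, -194.8)}
side {'a': 5273, 'rect': (647.3, -208.5), 'size': (74.4, 90.8), 'ang': 3.7, 'cen': (644.8, -204.3)}
top [[414.5, 140.3], [455.9, 143.1], [454.6, 261.7], [410.8, 258.7]]
side [[307.0, 124.3], [319.9, 118.1], [396.8, 127.6], [388.2, 135.1]]
```

View pics/c9.png

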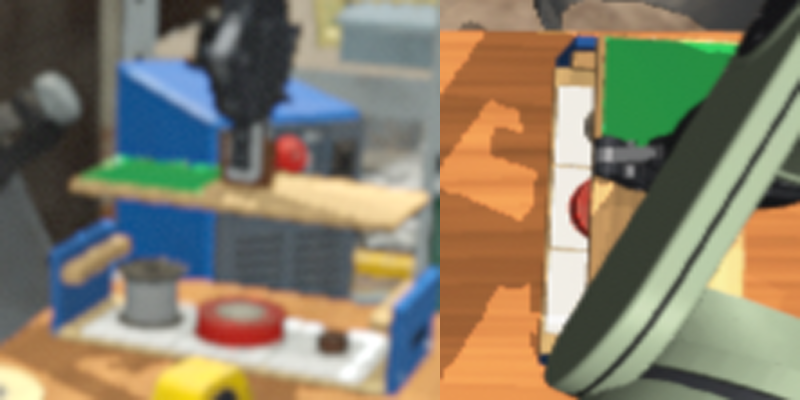

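The board is level, with the felt on the far side. The measured felt position agrees with the target to 1-2 mm, so I lower slowly.

Emit:
arm_command --steps '[{"claw": -1, "tx": 0.0003, "ty": 0.001, "tz": 0.025, "ax": 0, "ay": 0, "az": 0}, {"claw": -1, "tx": 0.0003, "ty": 0.001, "tz": 0.042, "ax": 0, "ay": 0, "az": 0}, {"claw": -1, "tx": 0.0003, "ty": 0.001, "tz": 0.042, "ax": 0, "ay": 0, "az": 0}, {"claw": -1, "tx": 0.0003, "ty": 0.001, "tz": 0.047, "ax": 0, "ay": 0, "az": 0}, {"claw": -1, "tx": 0.0003, "ty": 0.001, "tz": 0.051, "ax": 0, "ay": 0, "az": 0}, {"claw": -1, "tx": 0.0003, "ty": 0.001, "tz": 0.054, "ax": 0, "ay": 0, "az": 0}, {"claw": -1, "tx": 0.0003, "ty": 0.001, "tz": 0.056, "ax": 0, "ay": 0, "az": 0}, {"claw": -1, "tx": 0.0003, "ty": 0.001, "tz": 0.056, "ax": 0, "ay": 0, "az": 0}]'

```text
time_s: 28.95
position: [574.2, -200.4, 212.3]
eef_rot: [-3.139, 0.097, -0.0]
contact_force: [0.1, 0.6, -1.8]
width: 10.7
finger_force: 79.6
```

Emit:
arm_command --steps '[{"claw": -1, "tx": 0, "ty": 0, "tz": 0.0015, "ax": 0, "ay": 0, "az": 0}, {"claw": -1, "tx": 0, "ty": 0, "tz": 0.003, "ax": 0, "ay": 0, "az": 0}, {"claw": -1, "tx": 0, "ty": 0, "tz": 0.003, "ax": 0, "ay": 0, "az": 0}]'

```text
time_s: 29.32
position: [574.4, -200.5, 209.8]
eef_rot: [-3.139, 0.097, -0.002]
contact_force: [-0.1, -0.1, -1.3]
width: 10.6
finger_force: 79.9
```

Emit:
arm_command --steps '[{"claw": -1, "tx": 0, "ty": 0, "tz": 0.001, "ax": 0, "ay": 0, "az": 0}, {"claw": -1, "tx": 0, "ty": 0, "tz": 0.0015, "ax": 0, "ay": 0, "az": 0}, {"claw": -1, "tx": 0, "ty": 0, "tz": 0.0015, "ax": 0, "ay": 0, "az": 0}]'

```text
time_s: 29.7
position: [574.5, -200.6, 209.7]
eef_rot: [-3.14, 0.097, -0.003]
contact_force: [-2.8, 1.1, 6.4]
width: 10.2
finger_force: 80.8
```

Seated on the ledges. Release and rise.

Emit:
arm_command --steps '[{"claw": -0.5, "tx": 0, "ty": 0, "tz": 0, "ax": 0, "ay": 0, "az": 0}, {"claw": -0.2, "tx": 0, "ty": 0, "tz": 0, "ax": 0, "ay": 0, "az": 0}, {"claw": 0, "tx": 0, "ty": 0, "tz": 0, "ax": 0, "ay": 0, "az": 0}, {"claw": 0, "tx": 0, "ty": 0, "tz": 0, "ax": 0, "ay": 0, "az": 0}, {"claw": 0, "tx": 0, "ty": 0, "tz": -0.03, "ax": 0, "ay": 0, "az": 0}, {"claw": 0.3, "tx": 0, "ty": 0, "tz": -0.08, "ax": 0, "ay": 0, "az": 0}, {"claw": 0.5, "tx": 0, "ty": 0, "tz": -0.11, "ax": 0, "ay": 0, "az": 0}, {"claw": 0.5, "tx": 0, "ty": 0, "tz": -0.11, "ax": 0, "ay": 0, "az": 0}]'

```text
time_s: 30.7
position: [575.8, -201.3, 321.8]
eef_rot: [3.138, -0.097, 0.012]
contact_force: [0.5, 0.2, -0.1]
width: 64.0
finger_force: 0.0
```

```bash
python3 - <<'E'
from h import *
from scipy.optimize import minimize
T=cv2.imread("pics/top0.png");S=cv2.imread("pics/side0.png")
M={}
for n,im,box in(("top",T,(300,205,50,45)),("side",S,(320,165,40,42))):
    x,y,w,h=box
    o=hsv(im).astype(int); H,Sa,V=o[...,0],o[...,1],o[...,2]
    m=(((H>20)&(H<34)&(Sa>130))|(V<60)).astype(np.uint8); k=np.zeros_like(m); k[y:y+h,x:x+w]=m[y:y+h,x:x+w]
    _,l,st,_=cv2.connectedComponentsWithStats(k); i=1+st[1:,4].argmax(); print(n,st[i])
    hull=cv2.convexHull(np.argwhere(l==i)[:,::-1].astype(np.int32)); g=np.zeros((1600,2560),np.uint8); cv2.fillPoly(g,[hull*4+2],1); M[n]=g
def cost(v,ret=0):
    x,y,a,L,r=v; a=np.radians(a); c,s=np.cos(a),np.sin(a); e=[];P=[]
    for X in(-17,17):
        for Y,Z in((-L/2,0),(L/2,0),(-L/2,64-r),(L/2,64-r),(-L/2+r,64),(L/2-r,64)):
            P.append([x+c*X-s*Y,y+s*X+c*Y,140+Z])
    for n in M:
        p=proj(n,P); g=np.zeros_like(M[n]); cv2.fillConvexPoly(g,cv2.convexHull(np.int32(p*4+2)),1)
        e.append((g^M[n]).sum()/M[n].sum())
    return e if ret else sum(e)
for x0,y0 in((530,0),(515,0),(530,-15)):
  for a in(-25,-12):
    s=np.array([x0,y0,a,74,15.])
    b=minimize(cost,s,method="Nelder-Mead",options=dict(initial_simplex=s+np.vstack([np.zeros(5),np.diag([12,12,12,5,6])]),maxiter=600)); print(np.round(b.x,1),np.round(cost(b.x,1),3))
E
```

```text
top [313 214  34  22 519]
side [326 170  27  31 658]
[534.3   5.2 -13.   65.5  22.1] [0.122 0.11 ]
[534.7   5.  -10.8  67.3  22.1] [0.123 0.103]
[534.3   5.6 -11.9  64.4  18.8] [0.134 0.1  ]
[534.5   4.7 -12.4  66.6  21.3] [0.119 0.107]
[534.7   4.4 -14.   62.3  16.2] [0.149 0.099]
[534.6   5.2 -11.2  66.3  20.8] [0.125 0.102]
```

```bash
python3 - <<'E'
from h import *
print(ctrl.get_obs()["qpos"]); to(534.5,5,280,78)
E
```

```text
[-4.78719265e-01  2.23406200e-01  1.33636102e+00  1.10549734e-03
  1.57421644e+00  1.15374586e+00]
t [-0.0543 -0.2035  0.041 ] a [  0.4   -0.27 -81.53] q6 -0.27 pos [ 575.8 -201.3  321.8] t 30.7 w 64.0
```

Emit:
arm_command --steps '[{"claw": 0.5, "tx": -0.0535, "ty": -0.2045, "tz": 0.03, "ax": 0, "ay": 0, "az": -81.5}, {"claw": 0.5, "tx": -0.0535, "ty": -0.2045, "tz": 0.03, "ax": 0, "ay": 0, "az": -81.5}, {"claw": 0.5, "tx": -0.0535, "ty": -0.2045, "tz": 0.03, "ax": 0, "ay": 0, "az": -81.5}, {"claw": 0.5, "tx": -0.0535, "ty": -0.2045, "tz": 0.03, "ax": 0, "ay": 0, "az": -81.5}, {"claw": 0.5, "tx": -0.0535, "ty": -0.2045, "tz": 0.03, "ax": 0, "ay": 0, "az": -81.5}, {"claw": 0.5, "tx": -0.0535, "ty": -0.2045, "tz": 0.03, "ax": 0, "ay": 0, "az": -81.5}, {"claw": 0.5, "tx": -0.0535, "ty": -0.2045, "tz": 0.03, "ax": 0, "ay": 0, "az": -81.5}, {"claw": 0.5, "tx": -0.0535, "ty": -0.2045, "tz": 0.03, "ax": 0, "ay": 0, "az": -81.5}, {"claw": 0.5, "tx": -0.0535, "ty": -0.2045, "tz": 0.03, "ax": 0, "ay": 0, "az": -81.5}, {"claw": 0.5, "tx": -0.0535, "ty": -0.2045, "tz": 0.03, "ax": 0, "ay": 0, "az": -81.5}, {"claw": 0.5, "tx": -0.0535, "ty": -0.2045, "tz": 0.03, "ax": 0, "ay": 0, "az": -81.5}]'

```text
time_s: 32.08
position: [533.2, 7.0, 287.7]
eef_rot: [-2.442, -1.975, -0.001]
contact_force: [-1.0, -0.6, 0.1]
width: 64.5
finger_force: 0.0
```

```bash
python3 - <<'E'
from h import *
S=ctrl.get_image("side");T=ctrl.get_image("top")
cv2.imwrite("pics/side10.png",S);cv2.imwrite("pics/top10.png",T)
h=hsv(ortho(T,"top",202)).astype(int)
for b in blobs((h[...,0]>50)&(h[...,0]<80)&(h[...,1]>110),amin=1200): print(b)
to(534.5,5,164,78)
cv2.imwrite("pics/c10.png",np.hstack([cv2.resize(S[110:215,290:400],(440,420),interpolation=cv2.INTER_CUBIC),cv2.resize(T[140:280,350:470],(360,420),interpolation=cv2.INTER_CUBIC)]))
E
```

```text
{'a': 6565, 'rect': (642.2, -204.5), 'size': (74.8, 91.3), 'ang': 3.6, 'cen': (642.7, -204.6)}
t [-0.0018  0.0015  0.1239] a [ 0.01 -0.06 -0.07] q6 0.06 pos [533.4   6.9 287.9] t 32.17 w 63.9
```

View pics/c10.png

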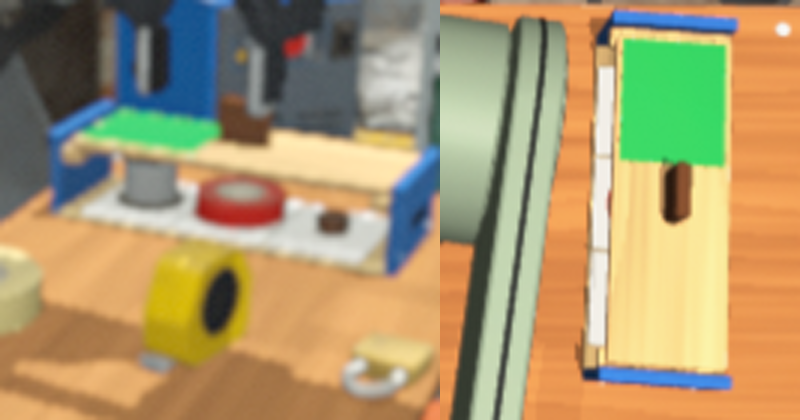

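The divider lies between the end boards with its felt centre at (642.5,-204.5), about 2 mm off nominal. The measure stands between the open fingers, so I descend and grip.

Emit:
arm_command --steps '[{"claw": 0.5, "tx": -0.0015, "ty": 0.0015, "tz": 0.05, "ax": 0, "ay": 0, "az": 0}, {"claw": 0.5, "tx": -0.0015, "ty": 0.0015, "tz": 0.085, "ax": 0, "ay": 0, "az": 0}, {"claw": 0.5, "tx": -0.0015, "ty": 0.0015, "tz": 0.11, "ax": 0, "ay": 0, "az": 0}, {"claw": 0.5, "tx": -0.0015, "ty": 0.0015, "tz": 0.124, "ax": 0, "ay": 0, "az": 0}, {"claw": 0.5, "tx": -0.0015, "ty": 0.0015, "tz": 0.124, "ax": 0, "ay": 0, "az": 0}, {"claw": 0, "tx": -0.0015, "ty": 0.0015, "tz": 0.124, "ax": 0, "ay": 0, "az": 0}, {"claw": -1, "tx": -0.0015, "ty": 0.0015, "tz": 0.124, "ax": 0, "ay": 0, "az": 0}, {"claw": -1, "tx": -0.0015, "ty": 0.0015, "tz": 0.124, "ax": 0, "ay": 0, "az": 0}, {"claw": -1, "tx": -0.0015, "ty": 0.0015, "tz": 0.124, "ax": 0, "ay": 0, "az": 0}, {"claw": -1, "tx": -0.0015, "ty": 0.0015, "tz": 0.124, "ax": 0, "ay": 0, "az": 0}, {"claw": -1, "tx": -0.0015, "ty": 0.0015, "tz": 0.124, "ax": 0, "ay": 0, "az": 0}]' --newtons 50

```text
time_s: 33.55
position: [535.7, 5.2, 165.9]
eef_rot: [2.441, 1.975, 0.005]
contact_force: [-0.9, 1.0, 6.1]
width: 33.4
finger_force: 49.9
```

```bash
python3 - <<'E'
from h import *
to(640,-204.3,300,-3.6)
E
```

```text
t [-0.183   0.1461 -0.1339] a [ 0.1  -0.2  81.57] q6 1.48 pos [535.7   5.2 165.9] t 33.55 w 33.4
```

Emit:
arm_command --steps '[{"claw": -1, "tx": 0, "ty": 0, "tz": -0.03, "ax": 0, "ay": 0, "az": 0}, {"claw": -1, "tx": 0, "ty": 0, "tz": -0.08, "ax": 0, "ay": 0, "az": 0}, {"claw": -1, "tx": 0, "ty": 0, "tz": -0.134, "ax": 0, "ay": 0, "az": 0}, {"claw": -1, "tx": -0.183, "ty": 0.146, "tz": -0.134, "ax": 0, "ay": 0, "az": 81.5}, {"claw": -1, "tx": -0.183, "ty": 0.146, "tz": -0.134, "ax": 0, "ay": 0, "az": 81.5}, {"claw": -1, "tx": -0.183, "ty": 0.146, "tz": -0.134, "ax": 0, "ay": 0, "az": 81.5}, {"claw": -1, "tx": -0.183, "ty": 0.146, "tz": -0.134, "ax": 0, "ay": 0, "az": 81.5}, {"claw": -1, "tx": -0.183, "ty": 0.146, "tz": -0.134, "ax": 0, "ay": 0, "az": 81.5}, {"claw": -1, "tx": -0.183, "ty": 0.146, "tz": -0.134, "ax": 0, "ay": 0, "az": 81.5}, {"claw": -1, "tx": -0.183, "ty": 0.146, "tz": -0.134, "ax": 0, "ay": 0, "az": 81.5}, {"claw": -1, "tx": -0.183, "ty": 0.146, "tz": -0.134, "ax": 0, "ay": 0, "az": 81.5}, {"claw": -1, "tx": -0.183, "ty": 0.146, "tz": -0.134, "ax": 0, "ay": 0, "az": 81.5}, {"claw": -1, "tx": -0.183, "ty": 0.146, "tz": -0.134, "ax": 0, "ay": 0, "az": 81.5}, {"claw": -1, "tx": -0.183, "ty": 0.146, "tz": -0.134, "ax": 0, "ay": 0, "az": 81.5}, {"claw": -1, "tx": -0.183, "ty": 0.146, "tz": -0.134, "ax": 0, "ay": 0, "az": 81.5}]'

```text
time_s: 35.42
position: [639.2, -204.3, 298.0]
eef_rot: [-3.139, 0.096, -0.001]
contact_force: [0.7, -0.0, -2.1]
width: 33.8
finger_force: 50.1
```

```bash
python3 - <<'E'
from h import *
S=ctrl.get_image("side")
to(640,-204.3,228,-3.6)
p=ctrl.get_obs()["position"]
c=np.array([[35,17],[35,-17],[-35,-17],[-35,17]]);a=np.radians(-3.6);R=np.array([[np.cos(a),-np.sin(a)],[np.sin(a),np.cos(a)]])
q=proj("side",[[*(p[:2]+R@k),p[2]-25.9+dz] for dz in(0,64) for k in c])
g=cv2.resize(S[70:170,290:390],(600,600),interpolation=cv2.INTER_CUBIC)
for u,v in (q-[290,70])*6: cv2.circle(g,(int(u),int(v)),4,(255,0,255),1)
cv2.imwrite("pics/c11.png",g)
E
```

```text
t [0.0008 0.     0.07  ] a [-0.05 -0.03  0.09] q6 1.19 pos [ 639.2 -204.3  298. ] t 35.48 w 33.8
```

View pics/c11.png

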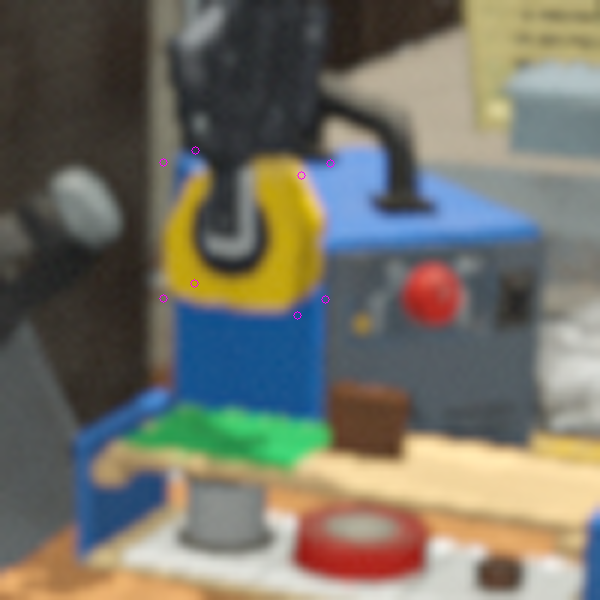

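The case projection matches the picture (left edge col 164, right edge about 325), and it hangs upright over the felt. Lowering.

Emit:
arm_command --steps '[{"claw": -1, "tx": 0.0005, "ty": 0, "tz": 0.035, "ax": 0, "ay": 0, "az": 0}, {"claw": -1, "tx": 0.0005, "ty": 0, "tz": 0.055, "ax": 0, "ay": 0, "az": 0}, {"claw": -1, "tx": 0.0005, "ty": 0, "tz": 0.064, "ax": 0, "ay": 0, "az": 0}, {"claw": -1, "tx": 0.0005, "ty": 0, "tz": 0.068, "ax": 0, "ay": 0, "az": 0}, {"claw": -1, "tx": 0.0005, "ty": 0, "tz": 0.069, "ax": 0, "ay": 0, "az": 0}, {"claw": -1, "tx": 0.0005, "ty": 0, "tz": 0.069, "ax": 0, "ay": 0, "az": 0}]'

```text
time_s: 36.22
position: [640.3, -204.5, 230.1]
eef_rot: [-3.14, 0.097, -0.004]
contact_force: [0.3, 1.2, -2.8]
width: 33.7
finger_force: 50.1
```

Emit:
arm_command --steps '[{"claw": -1, "tx": 0, "ty": 0, "tz": 0.001, "ax": 0, "ay": 0, "az": 0}, {"claw": -1, "tx": 0, "ty": 0, "tz": 0.002, "ax": 0, "ay": 0, "az": 0}, {"claw": -1, "tx": 0, "ty": 0, "tz": 0.002, "ax": 0, "ay": 0, "az": 0}]'

```text
time_s: 36.6
position: [640.1, -204.4, 228.0]
eef_rot: [-3.14, 0.097, -0.003]
contact_force: [-0.9, -0.0, 1.5]
width: 33.7
finger_force: 50.6
```

Emit:
arm_command --steps '[{"claw": -1, "tx": 0, "ty": 0, "tz": 0.0005, "ax": 0, "ay": 0, "az": 0}, {"claw": -0.1, "tx": 0, "ty": 0, "tz": 0.0005, "ax": 0, "ay": 0, "az": 0}, {"claw": 0.3, "tx": 0, "ty": 0, "tz": 0.0005, "ax": 0, "ay": 0, "az": 0}, {"claw": 0.5, "tx": 0, "ty": 0, "tz": 0.0005, "ax": 0, "ay": 0, "az": 0}, {"claw": 0.5, "tx": 0, "ty": 0, "tz": 0.0005, "ax": 0, "ay": 0, "az": 0}, {"claw": 0.5, "tx": 0, "ty": 0, "tz": 0.0005, "ax": 0, "ay": 0, "az": 0}, {"claw": 0.5, "tx": 0, "ty": 0, "tz": -0.03, "ax": 0, "ay": 0, "az": 0}, {"claw": 0.5, "tx": 0, "ty": 0, "tz": -0.08, "ax": 0, "ay": 0, "az": 0}, {"claw": 0.5, "tx": 0, "ty": 0, "tz": -0.12, "ax": 0, "ay": 0, "az": 0}, {"claw": 0.5, "tx": -0.1, "ty": -0.2, "tz": -0.12, "ax": 0, "ay": 0, "az": 0}, {"claw": 0.5, "tx": -0.1, "ty": -0.2, "tz": -0.12, "ax": 0, "ay": 0, "az": 0}, {"claw": 0.5, "tx": -0.1, "ty": -0.2, "tz": -0.12, "ax": 0, "ay": 0, "az": 0}, {"claw": 0.5, "tx": -0.1, "ty": -0.2, "tz": -0.12, "ax": 0, "ay": 0, "az": 0}, {"claw": 0.5, "tx": -0.1, "ty": -0.2, "tz": -0.12, "ax": 0, "ay": 0, "az": 0}, {"claw": 0.5, "tx": -0.1, "ty": -0.2, "tz": -0.12, "ax": 0, "ay": 0, "az": 0}]'

```text
time_s: 38.48
position: [552.5, 1.0, 347.3]
eef_rot: [-3.14, 0.097, -0.002]
contact_force: [-0.1, -0.5, 0.4]
width: 63.9
finger_force: 0.0
```

```bash
python3 - <<'E'
from h import *
S=ctrl.get_image("side");T=ctrl.get_image("top")
cv2.imwrite("pics/c12.png",np.hstack([cv2.resize(S[110:200,290:400],(440,360),interpolation=cv2.INTER_CUBIC),cv2.resize(T[140:280,370:470],(360,504),interpolation=cv2.INTER_CUBIC)[:360]]))
h=hsv(ortho(T,"top",202)).astype(int)
for b in blobs((h[...,0]>50)&(h[...,0]<80)&(h[...,1]>110),amin=500): print("felt",b)
h=hsv(ortho(T,"top",240)).astype(int)
for b in blobs((h[...,0]>20)&(h[...,0]<34)&(h[...,1]>150),amin=1000): print("yel@240",b)
E
```

```text
felt {'a': 2538, 'rect': (642.2, -204.4), 'size': (74.5, 91.3), 'ang': 3.5, 'cen': (634.8, -189.6)}
yel@240 {'a': 3082, 'rect': (636.0, -203.3), 'size': (48.3, 70.8), 'ang': 5.6, 'cen': (636.2, -202.5)}
```

View pics/c12.png

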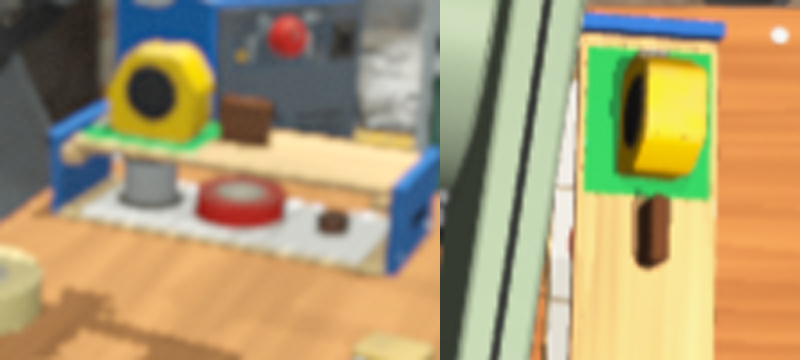

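The tape measure stands upright on the felt (about 5 mm off at most), the divider is level on the ledges, the three parts are on their pads and the arm is clear. Handing in.

```bash
python3 -c "
from cell import ctrl
print(ctrl.finish_job())"
```

```text
the job is handed in; nothing more can be done
None
```

The kit is packed and handed in at about 38.5 s: nut, reel and red roll are upright on their pads, the divider is level on both ledges, and the tape measure stands lengthwise on the felt; no verdict came back.

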